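# Unload a swing-out bucket and rack the spun tubes in order of draw

### The job

The spin is over: lift the bucket with the four coloured-cap tubes straight up out of the V bearings of the rotor and stand it, tubes still in it, in the blue bucket rest. Then move the four tubes one by one into the white rack so that, counted from its orange end, they stand in order of draw: light blue, red, green, purple. The layers in the tubes must not be mixed: keep bucket and tubes upright, lower each right down into its place before letting go instead of dropping it, and leave the balance bucket with the white caps hanging in the rotor.

Things in the scene. Friction and masses are not known exactly. Their poses are not given: they have to be found in the camera images.
- rotor: aluminium H-shaped swing-out rotor on a grey round stand, fixed, 188 (x) x 158 (y) x 96 mm. Origin: on the desk under its centre. Side beams along x at y = +-74.5 mm carry V bearings, open upward, at x = +-80 mm; in them hang two buckets, at x = +80 and -80 mm (which is which varies), each row along y. Middle beam 46 mm wide, 62 mm high (hub 70): 38 mm gap to each bucket.
- bucket: loaded bucket, loose, 0.2-0.4 kg: 37 (x) x 133 (y) x 52 mm; origin: centre of underside, z up. End pins along y, 8 mm thick, 44 mm up, to y = +-79 mm: it hangs and swings on them, underside 44 mm over the desk; free after 20 mm straight up. Black grip pads mid long sides, 21-47 mm up: grip across x. Wells at y = +-16, +-48 mm, floor 6 mm up; tubes stand in them, caps to 87 mm over the origin.
- balance_bucket: balance bucket: same shape and size, with four fixed white-capped water tubes. Loose, 0.3 kg, hanging in the other pair of the rotor's bearings; it stays there. Origin: centre of its underside, z up.
- bucket_rest: blue open tray with black floor, fixed on the desk, empty: outside 64 x 160 mm, walls 5 mm thick, 17 mm high; inside 54 mm (x) by 150 mm (y). The bucket stands in it on its underside, long side along the tray's y, either way round, with 8 mm play. Origin: centre of its underside; inner floor 5 mm up.
- rack: white tube rack, one end orange, fixed on the desk, empty: 42 mm wide (x), 50 mm high; orange block at y = +73 to +87 mm, 56 mm high. Origin: on the desk under the middle of the row; y runs along it toward the orange end. Wells at y = +48 (first), +16, -16, -48 mm, 15.5 mm wide with conical mouths 30 mm across, floor 6 mm above the desk. A tube in its well: underside at 6, top at 87 mm.
- tube_blue: spun blood tube with a light blue cap, standing upright: glass body 13 mm across, cap 16 mm across, 81 mm tall over all; the cap is the part from 64 to 81 mm above the origin. Origin: centre of the underside, z up the tube. 14 g, loose
- tube_red: spun blood tube with a red cap, standing upright: glass body 13 mm across, cap 16 mm across, 81 mm tall over all; the cap is the part from 64 to 81 mm above the origin. Origin: centre of the underside, z up the tube. 14 g, loose
- tube_green: spun blood tube with a green cap, standing upright: glass body 13 mm across, cap 16 mm across, 81 mm tall over all; the cap is the part from 64 to 81 mm above the origin. Origin: centre of the underside, z up the tube. 14 g, loose
- tube_purple: spun blood tube with a purple cap, standing upright: glass body 13 mm across, cap 16 mm across, 81 mm tall over all; the cap is the part from 64 to 81 mm above the origin. Origin: centre of the underside, z up the tube. 14 g, loose

How it is judged:
By the outcome, as a careful person would: the job done as asked, in the order asked, and still so for the second after the job is handed in, with the robot touching nothing.
It also fails if it takes over 144 s, if anything falls off the work surface, if the arm or the gripper's body presses on something with over 40 N, if the wrist force passes 120 N, or if a joint passes its speed limit or range.

### The arm

A 6-joint arm with a two-finger parallel gripper is mounted at the origin on a cart in front of the work surface, level with it; the furniture and walls round the work are solid. World frame = base frame: x ahead of the robot, y to its left, z up, the work surface at z = 0. Lengths are in m, angles in rad, forces in N, time in s.
With the tool pointing down it reaches from about 0.3 to 0.875 m from the base axis. Payload 4.2 kg.
Tool frame: the origin (TCP) lies midway between the tips of the shut fingers; the grasp point (between the pads) lies 19 mm behind it; z points along the fingers, y is the line along which they close (so a half turn about z gives the same grasp; the last joint's range is limited). The gripper opens to 85 mm and grips with 20 to 120 N. Pads are 22 mm wide; open, the fingers measure 114 mm over their backs; the gripper's body (76 mm by 85 mm) begins 54 mm behind the grasp point. The pads swing forward as they close: fully open they stand 13 mm farther back than shut.
Start: joints at [1.103, 0.32, 1.565, -0, 1.257, -0.02], TCP at [0.249, 0.518, 0.231] pointing down, gripper open.
Joint ranges: [-3.11, 3.11], [-0.84, 2.01], [0.21, 2.61], [-1.34, 4.49], [0.05, 2.63], [-2.56, 2.56]. Speed limits (rad/s): [2.57, 2.57, 3.14, 3.14, 3.14, 3.14].

### API

Orientations are given as a rotation vector (axis times angle).
In Python, from rig import env gives the robot as it stands.
- The arm moves only by the tool drive_tool, never from a script. Its argument "steps" is one flat list of numbers, 6 for each row, row after row: the shift along the tool's x, y, z normalised to -1 to 1, where 1 is 20 mm, then the turn, a rotation vector about the tool's x, y, z normalised to -1 to 1, where 1 is 4 degrees. In form: [x, y, z, rx, ry, rz, x, y, z, rx, ry, rz, ...]. A call has 1 to 10 rows; each row shifts and turns the commanded pose from where the row before left it, along the tool's axes as they then stand; what a row does not reach is not made up. A row lasts 1/10 s, in which the tool goes at most 50 mm and 8.59 degrees, less where a joint would pass 70% of its speed; a pose out of reach is approached as far as the arm can. A call with a number of a shift or a turn outside -1 to 1 is refused whole. A call with a gripper value outside its range is refused whole. "jaw" is the opening, from -1 (shut) to 1 (fully open), set as the call begins (left out, the last holds). The fingers move at their own pace and stop on an object; "newtons" is the grip in N (left out, the last holds). Time passes only in rows, so rows that do not move let the fingers close. It gives the time, the measured TCP pose, the force, the opening and the grip force at its end, in the units of the state.
- env.observe(): the state, without advancing time (a new reading comes with each control period).
- env.grab_frame(name): name is "side" or "top"; returns (picture, depth): 400x640x3 uint8, blue, green, red; 400x640 float32, m along the optical axis (not along the pixel's ray), 0 where there is no reading.
- env.calibration(name): a dict with "vfov" (degrees; the focal length in pixels is half the picture's height over the tangent of half this angle, whatever the lens; pixels are square), "cx", "cy" (the principal point, pixels), "R" (3x3) and "t" (3): a world point X has camera coordinates R X + t. Camera axes: x right, y down, z forward; pixel columns grow to the right and rows downward; lengths in m; the calibration is good to about 2 mm. A picture is of the moment at which its call begins. calibration takes no time and is no camera call.
- env.finish_job(): hands the job in; it is judged then, once.
The state is a dict: "clock": time; "qpos": joint angles; "qd": joint speeds; "effort": joint torques, N m; "tool_pos": TCP position; "tcp_rot": TCP orientation; "wrist_force": force on the tool from outside, world axes, zero at the start; "moment": the same for the moment, N m; "opening": finger opening in m; "finger_force": force on a finger pad.
Only numpy, scipy, OpenCV 4.12 (cv2) and the standard library are available. Lean on these libraries where they do the work, as an engineer would, in place of code of your own. Each camera call takes 0.05 s, during which the arm holds its last target. There are 200 camera calls.

## Working session

There is one attempt and no reset: what is moved stays moved. The work goes in short steps, Python scripts to look and compute and a tool call to move; the robot and the scene stay as the last step left them, time stands still between calls to the robot, and variables do not carry over. Pictures are saved under pics/ and viewed, at most 14 in all, crops included, and the job is handed in when it is done.

Besides the shell and the picture viewer there is one more tool, called after "Call:" in YAML: its name, and indented under it one key for each argument. drive_tool: Moves the arm, as the interface text tells. Scaled input: -1 to 1 covers 20 mm each way for a shift and 4 degrees each way for a turn. Its arguments: {"type":"object","properties":{"steps":{"type":"array"},"jaw":{"type":"number"},"newtons":{"type":"number"}},"required":["steps"]}

```bash
ls; mkdir -p pics
cat > h.py <<'E'
from rig import env
import numpy as np, cv2
from scipy.spatial.transform import Rotation as Rn
def snap(n):
    im,d=env.grab_frame(n); c=env.calibration(n); return im,d,c
def cloud(d,c):
    f=d.shape[0]/2/np.tan(np.radians(c['vfov'])/2)
    v,u=np.indices(d.shape)
    P=np.stack([(u-c['cx'])/f*d,(v-c['cy'])/f*d,d],-1)
    W=(P-np.array(c['t']))@np.array(c['R']); W[d==0]=np.nan
    return W
E
python3 - <<'E'
from h import *
s=env.observe(); print({k:np.round(v,4) for k,v in s.items()})
for n in('top','side'):
    im,d,c=snap(n); cv2.imwrite(f'pics/{n}0.png',im); np.savez(f'{n}0.npz',im=im,d=d); print(n,c)
E
```

```text
pics
{'clock': np.float64(0.0), 'qpos': array([ 1.103 ,  0.3203,  1.5657,  0.    ,  1.2574, -0.02  ]), 'qd': array([ 0.0011,  0.0008, -0.0002,  0.0002, -0.0014, -0.0015]), 'effort': array([-1.80000e-03, -4.15517e+01, -2.34159e+01, -2.00000e-04,
        8.30000e-03, -0.00000e+00]), 'tool_pos': array([0.2487, 0.5179, 0.2305]), 'tcp_rot': array([-6.9740e-01, -3.0627e+00,  2.8000e-03]), 'wrist_force': array([ 0.0206,  0.6362, -0.0231]), 'moment': array([-0.0024,  0.0493, -0.0341]), 'finger_force': np.float64(0.0), 'opening': np.float64(0.0856)}
top {'vfov': 44.60369722460175, 'cx': 324.8688650723854, 'cy': 205.44709928466972, 'R': array([[-0.00849457, -0.99990264,  0.01107028],
       [-0.99694367,  0.00760861, -0.07775241],
       [ 0.07766061, -0.01169692, -0.99691124]]), 't': array([-0.00977745,  0.56935686,  1.42690278])}
side {'vfov': 54.2941343591864, 'cx': 323.0559647673444, 'cy': 201.70622348608998, 'R': array([[ 0.84653231, -0.53232247, -0.0039786 ],
       [-0.35303633, -0.55579513, -0.75263346],
       [ 0.39843242,  0.63853313, -0.65842771]]), 't': array([-0.48317445,  0.23298204,  0.80283382])}
```

View pics/top0.png

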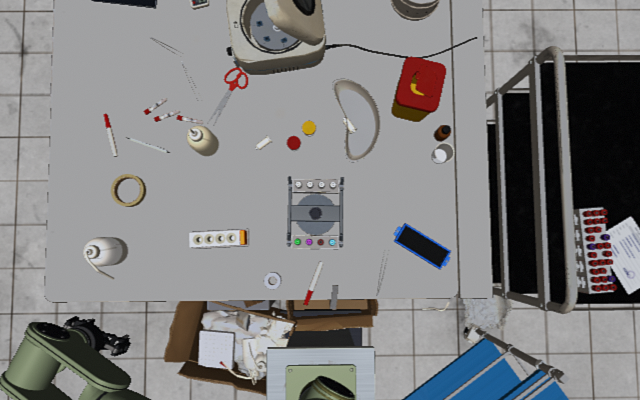

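View pics/side0.png

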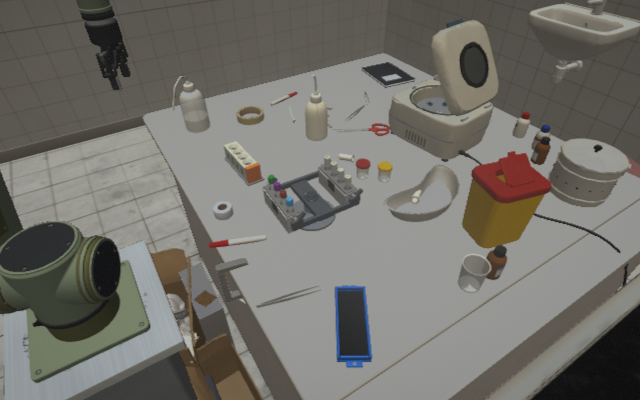

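The top view shows the rotor at about (315,213), with the loaded bucket on its near side (row ~242, caps green, purple, red, blue from x≈297 to 333). The rack is at (219,239) with its orange end on the right. The blue rest is at (422,246), rotated. Next I measure them.

```bash
cat > m.py <<'E'
from h import *
z=np.load('top0.npz'); im,d=z['im'],z['d']; W=cloud(d,env.calibration('top'))
hsv=cv2.cvtColor(im,cv2.COLOR_BGR2HSV)
Z=W[...,2]
def box(u0,u1,v0,v1):
    m=np.zeros(d.shape,bool); m[v0:v1,u0:u1]=1; return m
def rect(m,name):
    p=W[m]; p=p[~np.isnan(p[:,0])]; r=cv2.minAreaRect((p[:,:2]*1000).astype(np.float32))
    print(name,len(p),np.round(r[0],1),np.round(r[1],1),round(r[2],1),'z',np.round(np.percentile(p[:,2],[5,50,95]),4))
H,S,V=hsv[...,0],hsv[...,1],hsv[...,2]
print('desk',np.nanmedian(Z[box(150,280,260,290)]))
rect(box(385,460,215,275)&(H>95)&(H<130)&(S>120)&(Z>.008),'rest blue')
rect(box(385,460,215,275)&(V<40)&(Z<.012),'rest floor')
rect(box(180,260,220,260)&(Z>.04)&(Z<.065),'rack')
rect(box(180,260,220,260)&(Z>.04)&(S>120)&(H<25),'orange')
rect(box(280,350,170,255)&(Z>.07)&(Z<.1),'rotor beams')
rect(box(280,350,170,190)&(Z>.115),'bal caps')
rect(box(280,350,232,255)&(Z>.115),'caps')
for u0,u1 in((290,303),(303,315),(315,327),(327,340)):
    m=box(u0,u1,232,252)&(Z>.12); rect(m,'cap'); print(np.round(np.nanmean(W[m],0),4),im[m].mean(0).round())
cv2.imwrite('pics/c1.png',cv2.resize(im[165:285,180:470],None,fx=2.75,fy=2.75,interpolation=cv2.INTER_CUBIC))
E
python3 m.py
```

```text
desk -0.00035166434848004415
rest blue 280 [ 448.1 -301.5] [172.1  64.4] 57.6 z [0.0089 0.0152 0.0201]
rest floor 793 [ 447.5 -305.2] [146.8  50.4] 58.0 z [-0.0004  0.0046  0.0098]
rack 719 [474.4 300.4] [ 42.1 161.8] 2.6 z [0.0427 0.0485 0.0558]
orange 70 [477.5 226.4] [41.3 12.9] 3.8 z [0.0447 0.0547 0.06  ]
rotor beams 1366 [545.2  15.2] [157.4 204. ] 88.7 z [0.0717 0.0909 0.0963]
bal caps 109 [619.9  13.7] [110.4  14.1] 89.2 z [0.1198 0.1266 0.1323]
caps 108 [462.3  17.6] [109.9  13.7] 89.5 z [0.1203 0.1273 0.1318]
cap 27 [462.6  65.4] [14.2 13.7] 89.7 z [0.1206 0.1282 0.1328]
[0.4636 0.0651 0.1277] [ 78. 164.  60.]
cap 27 [462.4  33.9] [13.6 13.6] 45.1 z [0.1239 0.1274 0.1318]
[0.4623 0.0336 0.1279] [166.  63. 146.]
cap 24 [462.1   1. ] [11.  13.7] 89.5 z [0.1213 0.126  0.1308]
[0.4617 0.001  0.1264] [50. 49. 92.]
cap 27 [460.5 -30.5] [13.6 13.6] 43.7 z [0.1226 0.1274 0.1303]
[ 0.461  -0.0306  0.1269] [192. 172.  98.]
```

View pics/c1.png

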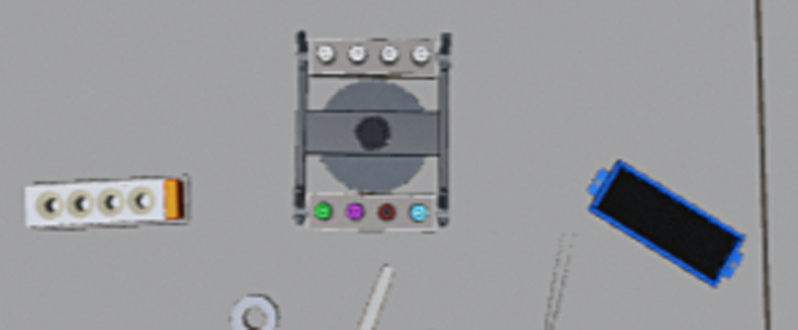

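```bash
cat > m2.py <<'E'
from h import *
from scipy.optimize import least_squares
def yawfit(P,L,Wd):pass
for n in('top','side'):
    z=np.load(n+'0.npz'); im,d=z['im'],z['d']; W=cloud(d,env.calibration(n)); X,Y,Z=W[...,0],W[...,1],W[...,2]
    hsv=cv2.cvtColor(im,cv2.COLOR_BGR2HSV);H,S,V=hsv[...,0],hsv[...,1],hsv[...,2]
    def reg(x0,x1,y0,y1,z0,z1): return (X>x0)&(X<x1)&(Y>y0)&(Y<y1)&(Z>z0)&(Z<z1)
    def rect(m,name):
        p=W[m]; 
        if len(p)<8: print(n,name,'few');return
        r=cv2.minAreaRect((p[:,:2]*1000).astype(np.float32)); print(n,name,len(p),np.round(r[0],1),np.round(r[1],1),round(r[2],1),np.round(np.median(p[:,2]),4))
    rect(reg(.35,.55,-.42,-.2,.012,.022)&(S>120),'rest walltop')
    rect(reg(.42,.53,.2,.42,.045,.053)&(S<120),'rack top white')
    rect(reg(.42,.53,.2,.26,.05,.06)&(S>120)&(H<25),'orange top')
    rect(reg(.43,.5,-.04,.075,.088,.102),'bucket top')
    rect(reg(.59,.65,-.04,.075,.088,.102),'bal top')
    rect(reg(.44,.49,-.05,.09,.122,.14),'caps top'); rect(reg(.59,.65,-.05,.09,.122,.14),'bal caps top')
    # rack wells: non-nan low pts inside rack
    rect(reg(.5,.58,-.1,.12,.058,.066),'beam')
    m=reg(.44,.51,.245,.375,.0,.042)&(V<250)
    k,l,st,c=cv2.connectedComponentsWithStats(m.astype(np.uint8))
    for i in range(1,k):
        if st[i,4]>8: print(n,'well',st[i,4],c[i].round(1),np.round(np.nanmean(W[l==i],0),4))
E
python3 m2.py
```

```text
top rest walltop 211 [ 447.4 -302. ] [160.3  63.9] 57.8 0.0163
top rack top white 466 [474.2 307.5] [ 42.  146.4] 2.7 0.0485
top orange top 55 [477.2 226.3] [40.5 11.8] 1.6 0.055
top bucket top 384 [462.4  17.9] [112.8  36.5] 89.5 0.0924
top bal top 357 [621.   16.8] [113.6  37.5] 89.4 0.0925
top caps top 98 [462.3  17.4] [109.6  13.7] 89.5 0.1278
top bal caps top 99 [619.9  13.7] [110.4  14.1] 89.2 0.1274
top beam 610 [540.1  16.1] [158.1  77.9] 89.5 0.0619
top well 70 [207.8 229.3] [0.5019 0.3364 0.0031]
top well 33 [230.3 229. ] [0.5022 0.269  0.0035]
top well 27 [219.6 238.1] [0.4751 0.2967 0.0226]
top well 28 [231.  237.7] [0.476  0.2637 0.0204]
top well 29 [197.8 239.2] [0.4722 0.3606 0.0244]
top well 29 [209.1 238.6] [0.4739 0.3277 0.0227]
top well 50 [228.4 246.5] [0.4501 0.2743 0.0046]
top well 65 [206.8 247.7] [0.4469 0.338  0.0056]
side rest walltop 498 [ 445.9 -305.5] [160.8  62.2] 57.9 0.0167
side rack top white 336 [473.3 299.4] [ 43.2 162.8] 2.8 0.05
side orange top 59 [475.3 222.8] [16.4 37.6] 87.6 0.0553
side bucket top 301 [459.3  17.8] [ 36.8 114.3] 0.3 0.093
side bal top 290 [619.   17.5] [114.4  37.6] 89.6 0.0931
side caps top 154 [460.1  13.2] [109.2  16.9] 89.5 0.1277
side bal caps top 132 [620.2  11.4] [114.6  17.3] 88.9 0.1278
side beam 642 [539.6   8.4] [155.3  78.3] 89.8 0.0627
side well 250 [234.4 165.6] [0.4503 0.3076 0.0154]
side well 10 [242.7 158.1] [0.4761 0.2966 0.0389]
side well 10 [247.9 163.3] [0.4783 0.2641 0.0389]
```

```bash
cat > g.py <<'E'
from h import *
import sys
# target x y z(mm), yaw of tool y axis (deg)
def go(x,y,z,yaw):
    s=env.observe(); R=Rn.from_rotvec(s['tcp_rot']).as_matrix(); p=s['tool_pos']*1000
    ty=np.radians(yaw); ya=np.array([np.cos(ty),np.sin(ty),0]); za=np.array([0,0,-1.]); T=np.column_stack([np.cross(ya,za),ya,za])
    alt=T@np.diag([-1,-1,1.])
    rv=min((Rn.from_matrix(R.T@t).as_rotvec() for t in(T,alt)),key=np.linalg.norm)
    dl=np.array([x,y,z])-p
    print('t',round(float(s['clock']),2),'pos',p.round(1),'shift units now-frame',(R.T@dl/20).round(3),'final-frame',(T.T@dl/20).round(3),'turn units',(np.degrees(rv)/4).round(3),'q6',s['qpos'][5].round(2),'open',round(float(s['opening'])*1000,1),'F',s['wrist_force'].round(1),'ff',round(float(s['finger_force']),1))
if __name__=='__main__': go(*map(float,sys.argv[1:5]))
E
python3 g.py 461.5 17 200 -0.8
```

```text
t 0.1 pos [248.8 517.9 230.6] shift units now-frame [-20.433 -17.969   1.556] final-frame [-24.895  10.985   1.528] turn units [-2.1000e-02  1.2000e-02  1.6286e+01] q6 -0.02 open 85.4 F [-0.3  0.8  0.2] ff 0.0
```

Call:
drive_tool:
  steps: [-1,-0.88,0,0,0,0,-1,-0.88,0,0,0,0,-1,-0.88,0,0,0,0,-1,-0.88,0,0,0,0,-1,-0.88,0,0,0,0,-1,-0.88,0,0,0,0,-1,-0.88,0,0,0,0,-1,-0.88,0,0,0,0,-1,-0.88,0,0,0,0,-1,-0.88,0,0,0,0]
  jaw: 0.4

```text
clock: 1.1
tool_pos: [0.3531, 0.2719, 0.231]
tcp_rot: [-0.697, -3.063, 0.001]
wrist_force: [-0.0, 0.2, -0.5]
opening: 0.0601
finger_force: 0.0
```

Call:
drive_tool:
  steps: [-1,-0.88,0,0,0,0,-1,-0.88,0,0,0,0,-1,-0.88,0,0,0,0,-1,-0.88,0,0,0,0,-1,-0.88,0,0,0,0,-1,-0.88,0,0,0,0,-1,-0.88,0,0,0,0,-1,-0.88,0,0,0,0,-1,-0.88,0,0,0,0,-1,-0.88,0,0,0,0]

```text
clock: 2.1
tool_pos: [0.4571, 0.0267, 0.231]
tcp_rot: [-0.698, -3.062, 0.0]
wrist_force: [0.8, -0.0, 0.2]
opening: 0.06
finger_force: 0.0
```

Call:
drive_tool:
  steps: [0,0,0,0,0,1,0,0,0,0,0,1,0,0,0,0,0,1,0,0,0,0,0,1,0,0,0,0,0,1,0,0,0,0,0,1,0,0,0,0,0,1,0,0,0,0,0,1,0,0,0,0,0,1,0,0,0,0,0,1]

```text
clock: 3.1
tool_pos: [0.4568, 0.0278, 0.2309]
tcp_rot: [-1.707, -2.637, 0.001]
wrist_force: [0.1, -0.3, -0.5]
opening: 0.0599
finger_force: 0.0
```

Call:
drive_tool:
  steps: [0,0,0,0,0,1,0,0,0,0,0,1,0,0,0,0,0,1,0,0,0,0,0,1,0,0,0,0,0,1,0,0,0,0,0,1,0,0,0,0,0,0.3,0,0,0,0,0,0]

```text
clock: 3.9
tool_pos: [0.4569, 0.0278, 0.2311]
tcp_rot: [-2.237, -2.205, 0.0]
wrist_force: [0.1, -0.2, -0.2]
opening: 0.0598
finger_force: 0.0
```

```bash
python3 g.py 461.5 17 200 -0.8
```

```text
t 3.9 pos [456.9  27.8 231.1] shift units now-frame [-0.538  0.237  1.555] final-frame [-0.538  0.236  1.555] turn units [-0.007 -0.    -0.003] q6 0.05 open 59.8 F [ 0.1 -0.2 -0.2] ff 0.0
```

Call:
drive_tool:
  steps: [-0.27,0.12,0.8,0,0,0,-0.27,0.12,0.8,0,0,0,0,0,0.8,0,0,0,0,0,0.8,0,0,0,0,0,0.8,0,0,0,0,0,0.8,0,0,0,0,0,0.8,0,0,0,0,0,0,0,0,0]

```text
clock: 4.7
tool_pos: [0.4602, 0.0169, 0.1175]
tcp_rot: [-2.235, -2.203, 0.005]
wrist_force: [-0.7, 0.9, -0.3]
opening: 0.0593
finger_force: 0.0
```

```bash
python3 - <<'E'
from h import *
im,d,c=snap('side'); np.savez('side1.npz',im=im,d=d)
cv2.imwrite('pics/s1.png',cv2.resize(im[90:250,220:420],None,fx=3.75,fy=3.75,interpolation=cv2.INTER_CUBIC))
E
python3 g.py 461.5 17 63 -0.8
```

```text
t 4.75 pos [461.1  16.9 118.7] shift units now-frame [0.003 0.024 2.784] final-frame [0.003 0.018 2.784] turn units [-0.033 -0.    -0.005] q6 0.03 open 59.9 F [ 1.  0. -0.] ff 0.0
```

View pics/s1.png

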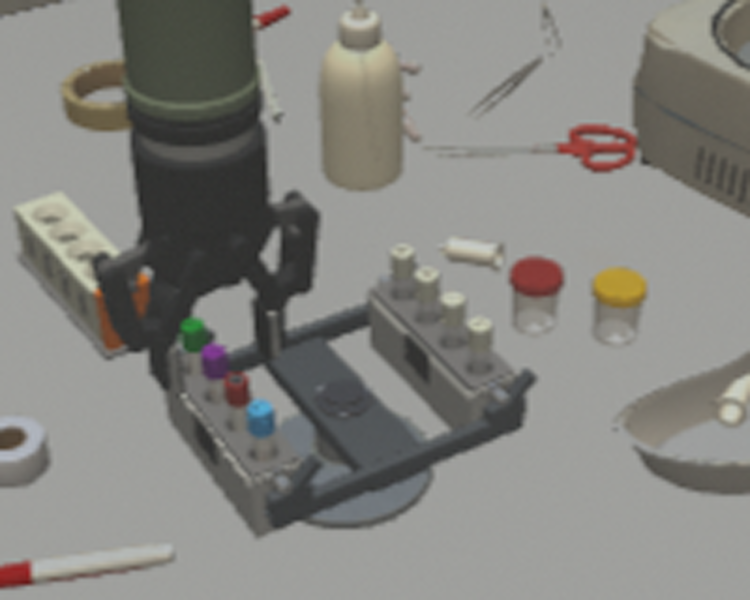

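Run:
```python
from h import *
c=env.calibration('side');z=np.load('side1.npz');d=z['d'];W=cloud(d,c)
f=200/np.tan(np.radians(c['vfov'])/2)
def pr(p):
    q=np.array(c['R'])@np.array(p)+c['t']; uv=q[:2]/q[2]*f+[c['cx'],c['cy']]; return ((uv-[220,90])*3.75).round(0), q[2].round(3)
for n,p in dict(tcp=(.461,.017,.1187),fl=(.431,.017,.12),fr=(.491,.017,.12),purple=(.4615,.0335,.131),red=(.461,.001,.131)).items(): print(n,pr(p))
for u,v in((160,365),(165,340),(272,345),(272,325),(275,310)):
    uu,vv=round(u/3.75+220),round(v/3.75+90); print(u,v,W[vv,uu].round(4))
```

```text
tcp (array([223., 373.]), np.float64(0.919))
fl (array([180., 388.]), np.float64(0.906))
fr (array([265., 356.]), np.float64(0.93))
purple (array([211., 344.]), np.float64(0.922))
red (array([234., 372.]), np.float64(0.901))
160 365 [0.4194 0.013  0.1474]
165 340 [0.4206 0.0053 0.1692]
272 345 [0.4931 0.0081 0.1338]
272 325 [0.493  0.0062 0.1499]
275 310 [0.4941 0.007  0.1605]
```

Call:
drive_tool:
  steps: [0,0,0.5,0,0,0,0,0,0.5,0,0,0,0,0,0.5,0,0,0,0,0,0.5,0,0,0,0,0,0.4,0,0,0,0,0,0.3,0,0,0,0,0,0.08,0,0,0,0,0,0,0,0,0,0,0,0,0,0,0]

```text
clock: 5.65
tool_pos: [0.462, 0.017, 0.0639]
tcp_rot: [2.238, 2.204, 0.001]
wrist_force: [0.8, 0.3, 1.1]
opening: 0.0595
finger_force: 0.0
```

Call:
drive_tool:
  steps: [0,0,0,0,0,0,0,0,0,0,0,0,0,0,0,0,0,0,0,0,0,0,0,0,0,0,0,0,0,0,0,0,0,0,0,0,0,0,0,0,0,0,0,0,0,0,0,0]
  jaw: -0.1
  newtons: 20

```text
clock: 6.45
tool_pos: [0.4618, 0.017, 0.0637]
tcp_rot: [2.238, 2.205, 0.0]
wrist_force: [-0.2, -0.3, -0.3]
opening: 0.0381
finger_force: 0.0
```

```bash
python3 g.py 461.5 17 63 -0.8
python3 - <<'E'
from h import *
for n in('top','side'):
    im,d,c=snap(n); W=cloud(d,c); X,Y,Z=W[...,0],W[...,1],W[...,2]
    if n=='side': cv2.imwrite('pics/s2.png',cv2.resize(im[120:250,250:400],None,fx=4,fy=4,interpolation=cv2.INTER_CUBIC))
E
```

```text
t 6.45 pos [461.8  17.   63.7] shift units now-frame [ 0.002 -0.014  0.036] final-frame [ 0.002 -0.014  0.036] turn units [ 0.001 -0.001 -0.014] q6 0.03 open 38.1 F [-0.2 -0.3 -0.3] ff 0.0
```

View pics/s2.png

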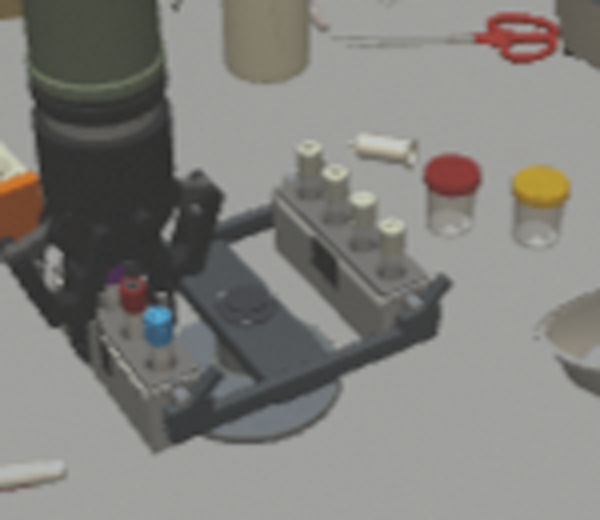

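The fingers straddle the bucket at its pads, with 38 mm opening and no contact force. I'll close the grip.

Call:
drive_tool:
  steps: [0,0,0,0,0,0,0,0,0,0,0,0,0,0,0,0,0,0,0,0,0,0,0,0,0,0,0,0,0,0]
  jaw: -0.4
  newtons: 45

```text
clock: 7.05
tool_pos: [0.4617, 0.017, 0.0638]
tcp_rot: [-2.238, -2.205, 0.0]
wrist_force: [-1.5, -1.1, 4.0]
opening: 0.0365
finger_force: 44.7
```

Call:
drive_tool:
  steps: [0,0,-0.1,0,0,0,0,0,-0.1,0,0,0,0,0,-0.2,0,0,0,0,0,-0.2,0,0,0,0,0,-0.3,0,0,0,0,0,-0.3,0,0,0,0,0,-0.3,0,0,0,0,0,-0.2,0,0,0,0,0,-0.1,0,0,0,0,0,0,0,0,0]

```text
clock: 8.05
tool_pos: [0.4619, 0.017, 0.1]
tcp_rot: [2.238, 2.204, 0.001]
wrist_force: [-0.8, 0.3, -3.5]
opening: 0.0363
finger_force: 45.3
```

```bash
python3 g.py 446.7 -303.7 170 -32.1
python3 - <<'E'
from h import *
for n in('side',):
    im,d,c=snap(n)
    cv2.imwrite('pics/s3.png',cv2.resize(im[100:250,250:400],None,fx=4,fy=4,interpolation=cv2.INTER_CUBIC))
E
```

```text
t 8.05 pos [461.9  17.  100. ] shift units now-frame [-16.043  -0.52   -3.5  ] final-frame [-13.987   7.875  -3.498] turn units [ 1.000e-02 -4.000e-03  7.811e+00] q6 0.03 open 36.3 F [-0.8  0.3 -3.5] ff 45.3
```

View pics/s3.png

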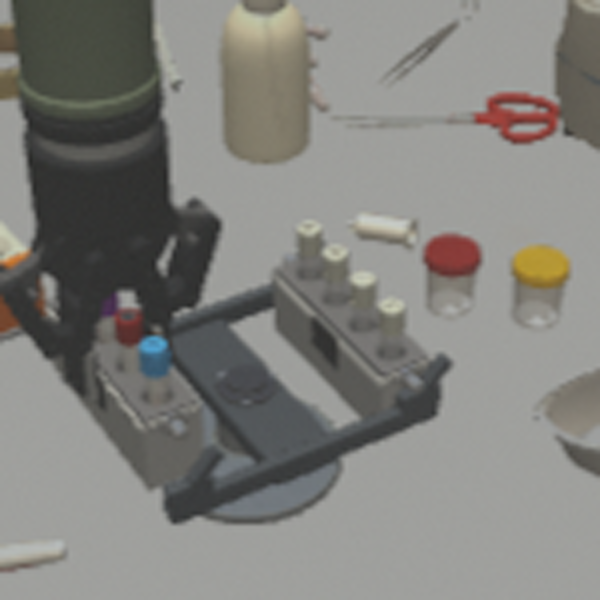

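Call:
drive_tool:
  steps: [0,0,-0.2,0,0,0,0,0,-0.4,0,0,0,0,0,-0.5,0,0,0,0,0,-0.5,0,0,0,0,0,-0.5,0,0,0,0,0,-0.4,0,0,0,-0.1,0,-0.2,0,0,0,-0.2,0,0,0,0,0,-0.3,0,0,0,0,0,-0.4,0,0,0,0,0]

```text
clock: 9.1
tool_pos: [0.4611, -0.0035, 0.1532]
tcp_rot: [-2.237, -2.205, 0.001]
wrist_force: [-0.6, 0.3, -3.7]
opening: 0.0359
finger_force: 45.4
```

Call:
drive_tool:
  steps: [-0.5,0,0,0,0,0,-0.6,0,0,0,0,0,-0.6,0,0,0,0,0,-0.6,0,0,0,0,0,-0.6,0,0,0,0,0,-0.6,0,0,0,0,0,-0.6,0,0,0,0,0,-0.6,0,0,0,0,0,-0.6,0,0,0,0,0,-0.6,0,0,0,0,0]

```text
clock: 10.1
tool_pos: [0.4597, -0.122, 0.1537]
tcp_rot: [-2.238, -2.205, -0.0]
wrist_force: [0.5, -0.0, -3.1]
opening: 0.0363
finger_force: 45.4
```

Call:
drive_tool:
  steps: [-0.6,0,0,0,0,0,-0.6,0,0,0,0,0,-0.6,0,0,0,0,0,-0.6,0,0,0,0,0,-0.6,0,0,0,0,0,-0.6,0,0,0,0,0,-0.6,0,0,0,0,0,-0.6,0,0,0,0,0,-0.5,0,0,0,0,0.1,-0.4,0,0,0,0,0.2]

```text
clock: 11.1
tool_pos: [0.4579, -0.2359, 0.1536]
tcp_rot: [-2.262, -2.18, -0.0]
wrist_force: [0.1, 1.1, -3.2]
opening: 0.0363
finger_force: 45.4
```

Call:
drive_tool:
  steps: [-0.3,0,0,0,0,0.3,-0.2,0,0,0,0,0.4,0,0,0,0,0,0.5,0,0,0,0,0,0.6,0,0,0,0,0,0.7,0,0,0,0,0,0.7,0,0,0,0,0,0.7,0,0,0,0,0,0.7,0,0,0,0,0,0.7,0,0,0,0,0,0.6]

```text
clock: 12.1
tool_pos: [0.4575, -0.2448, 0.1537]
tcp_rot: [-2.661, -1.669, -0.0]
wrist_force: [-0.2, -0.6, -4.1]
opening: 0.0363
finger_force: 45.4
```

Call:
drive_tool:
  steps: [0,0,0,0,0,0.5,0,0,0,0,0,0.4,0,0,0,0,0,0.4,0,0,0,0,0,0.2,0,0,0,0,0,0.1,0,0,0,0,0,0]

```text
clock: 12.7
tool_pos: [0.4575, -0.245, 0.1537]
tcp_rot: [-2.749, -1.522, -0.0]
wrist_force: [0.4, 0.0, -2.9]
opening: 0.0365
finger_force: 45.4
```

```bash
python3 g.py 446.7 -303.7 70 -32.1
```

```text
t 12.7 pos [ 457.5 -245.   153.7] shift units now-frame [-2.775  1.101  4.185] final-frame [-2.774  1.102  4.185] turn units [ 0.    -0.001  0.009] q6 0.05 open 36.5 F [ 0.4  0.  -2.9] ff 45.4
```

Call:
drive_tool:
  steps: [-0.2,0.08,0,0,0,0,-0.4,0.16,0,0,0,0,-0.5,0.2,0,0,0,0,-0.5,0.2,0,0,0,0,-0.5,0.2,0,0,0,0,-0.4,0.16,0,0,0,0,-0.2,0.08,0.2,0,0,0,-0.08,0.02,0.4,0,0,0,0,0,0.4,0,0,0,0,0,0.3,0,0,0]

```text
clock: 13.7
tool_pos: [0.4462, -0.3031, 0.1264]
tcp_rot: [-2.747, -1.521, 0.001]
wrist_force: [0.4, 0.2, -3.2]
opening: 0.0364
finger_force: 45.4
```

```bash
python3 g.py 446.7 -303.7 24 -32.1
python3 - <<'E'
from h import *
c=np.array([446.7,-303.7]);a=np.radians(-32.1);ux=np.array([np.cos(a),np.sin(a)]);uy=np.array([-np.sin(a),np.cos(a)])
for n in('top','side'):
    im,d,cal=snap(n); W=cloud(d,cal)*1000
    if n=='side': cv2.imwrite('pics/s4.png',cv2.resize(im[200:390,260:450],None,fx=3.1,fy=3.1,interpolation=cv2.INTER_CUBIC))
    hsv=cv2.cvtColor(im,cv2.COLOR_BGR2HSV)
    X=(W[...,:2]-c)@ux; Y=(W[...,:2]-c)@uy; Z=W[...,2]
    S=hsv[...,1]
    m=(abs(X)<40)&(abs(Y)<90)&(Z>60)&(Z<130)&(S<60)&(hsv[...,2]>70)&(abs(Y)>20)
    print(n,m.sum(),'bucket X',np.percentile(X[m],[2,98]).round(1),'Y',np.percentile(Y[m],[1,99]).round(1),'Z',np.percentile(Z[m],[1,50,99]).round(1))
    m=(abs(X)<50)&(abs(Y)<95)&(Z>12)&(Z<22)&(S>120)
    print(n,m.sum(),'rest X',np.percentile(X[m],[1,99]).round(1),'Y',np.percentile(Y[m],[1,99]).round(1))
E
```

```text
t 13.7 pos [ 446.2 -303.1  126.4] shift units now-frame [-0.012  0.047  5.121] final-frame [-0.01   0.038  5.121] turn units [-0.027 -0.006  0.014] q6 -0.06 open 36.4 F [ 0.4  0.2 -3.2] ff 45.4
top 4 bucket X [-21.4   4.1] Y [-60.4  65.8] Z [112.5 126.7 129.1]
top 94 rest X [-32.2  31.2] Y [-75.9  81.6]
side 203 bucket X [-20.6  14.4] Y [-69.8 -23.4] Z [103.3 115.9 129.7]
side 362 rest X [-30.8  31. ] Y [-81.5  74.1]
```

View pics/s4.png

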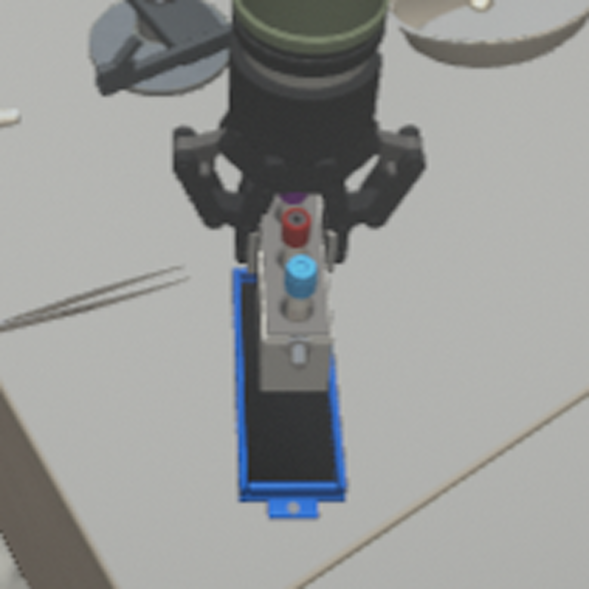

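Call:
drive_tool:
  steps: [0,0.02,0.3,0,0,0,0,0.02,0.5,0,0,0,0,0,0.7,0,0,0,0,0,0.7,0,0,0,0,0,0.7,0,0,0,0,0,0.6,0,0,0,0,0,0.5,0,0,0,0,0,0.4,0,0,0,0,0,0.2,0,0,0,0,0,0.1,0,0,0]

```text
clock: 14.8
tool_pos: [0.4473, -0.3042, 0.0334]
tcp_rot: [-2.748, -1.522, -0.0]
wrist_force: [-0.0, -0.8, -3.5]
opening: 0.0363
finger_force: 45.5
```

Call:
drive_tool:
  steps: [0,0,0.05,0,0,0,0,0,0.05,0,0,0,0,0,0.05,0,0,0,0,0,0,0,0,0]

```text
clock: 15.2
tool_pos: [0.4474, -0.3043, 0.0308]
tcp_rot: [2.748, 1.522, 0.0]
wrist_force: [-0.2, -0.5, -3.7]
opening: 0.0361
finger_force: 45.5
```

Call:
drive_tool:
  steps: [0,0,0.05,0,0,0,0,0,0.05,0,0,0,0,0,0.05,0,0,0,0,0,0,0,0,0]

```text
clock: 15.6
tool_pos: [0.4473, -0.3042, 0.0281]
tcp_rot: [2.748, 1.522, 0.0]
wrist_force: [0.1, 0.7, 2.0]
opening: 0.0362
finger_force: 45.9
```

Call:
drive_tool:
  steps: [0,0,0.04,0,0,0,0,0,0.04,0,0,0,0,0,0,0,0,0]

```text
clock: 15.9
tool_pos: [0.4474, -0.3042, 0.028]
tcp_rot: [2.748, 1.521, 0.001]
wrist_force: [-3.6, 2.4, 12.9]
opening: 0.0363
finger_force: 47.5
```

Call:
drive_tool:
  steps: [0,0,-0.05,0,0,0,0,0,0,0,0,0]

```text
clock: 16.1
tool_pos: [0.4474, -0.3042, 0.028]
tcp_rot: [2.748, 1.522, 0.0]
wrist_force: [-2.4, 2.0, 8.3]
opening: 0.0365
finger_force: 47.0
```

Call:
drive_tool:
  steps: [0,0,0,0,0,0,0,0,0,0,0,0,0,0,0,0,0,0,0,0,0,0,0,0,0,0,0,0,0,0]
  jaw: 0.3

```text
clock: 16.6
tool_pos: [0.4473, -0.3042, 0.0269]
tcp_rot: [-2.748, -1.522, -0.0]
wrist_force: [0.1, 0.0, 0.3]
opening: 0.0556
finger_force: 0.0
```

Call:
drive_tool:
  steps: [0,0,-0.3,0,0,0,0,0,-0.6,0,0,0,0,0,-1,0,0,0,0,0,-1,0,0,0,0,0,-1,0,0,0,0,0,-1,0,0,0,0,0,-1,0,0,0,0,0,-1,0,0,0,0,0,-1,0,0,0,0,0,0,0,0,0]

```text
clock: 17.6
tool_pos: [0.4488, -0.3053, 0.1889]
tcp_rot: [2.743, 1.518, 0.005]
wrist_force: [0.2, -0.6, -0.0]
opening: 0.0553
finger_force: 0.0
```

```bash
cat > caps.py <<'E'
from h import *
import sys
def caps(n,im,d,cal,z0,z1,xr=(350,580),yr=(-450,420)):
    W=cloud(d,cal)*1000; hsv=cv2.cvtColor(im,cv2.COLOR_BGR2HSV); H,S,V=[hsv[...,i].astype(int) for i in range(3)]
    col={'blue':(abs(H-97)<9),'red':((H<8)|(H>172)),'green':(abs(H-60)<14),'purple':(abs(H-150)<13)}
    for k,m in col.items():
        m=m&(S>70)&(W[...,0]>xr[0])&(W[...,0]<xr[1])&(W[...,1]>yr[0])&(W[...,1]<yr[1])&(W[...,2]>z0)&(W[...,2]<z1)
        p=W[m]
        if len(p)<4: print(n,k,'few',len(p)); continue
        top=np.percentile(p[:,2],95); q=p[p[:,2]>top-6]; lo,hi=q.min(0),q.max(0)
        print(n,k,len(p),'mid',((lo+hi)/2).round(1)[:2],'mean',q.mean(0).round(1),'size',(hi-lo).round(1)[:2],'top',top.round(1))
if __name__=='__main__':
    for n in('top','side'):
        im,d,c=snap(n); np.savez(n+'_l.npz',im=im,d=d); caps(n,im,d,c,60,105)
E
python3 caps.py; python3 g.py 446.7 -303.7 150 -32.1
python3 -c "
import numpy as np,cv2
im=np.load('side_l.npz')['im'];cv2.imwrite('pics/s5.png',cv2.resize(im[200:390,260:450],None,fx=3.1,fy=3.1,interpolation=cv2.INTER_CUBIC))"
```

```text
top blue few 0
top red 13 mid [ 438.5 -313.8] mean [ 439.3 -313.5   88.4] size [11.2  9.1] top 91.0
top green 32 mid [ 471.3 -262.1] mean [ 472.2 -262.1   93.2] size [14.1 14.2] top 96.0
top purple 28 mid [ 454.2 -289.1] mean [ 455.  -289.1   92.9] size [14.1 12.7] top 95.4
side blue 99 mid [ 419.6 -347.7] mean [ 419.1 -348.    92.2] size [15.5 14.9] top 93.9
side red 64 mid [ 436.2 -319.8] mean [ 435.8 -320.6   91. ] size [13.9 13.8] top 93.3
side green 75 mid [ 470.5 -266.4] mean [ 470.1 -266.7   92.5] size [14.1 13.8] top 94.6
side purple 80 mid [ 453.3 -293.3] mean [ 453.  -293.9   92.2] size [15.9 15.3] top 94.0
t 17.7 pos [ 447.3 -304.2  185.7] shift units now-frame [ 0.005 -0.038  1.783] final-frame [ 0.005 -0.036  1.783] turn units [ 0.017 -0.001  0.011] q6 -0.06 open 55.6 F [0.3 0.4 0.1] ff 0.0
```

View pics/s5.png

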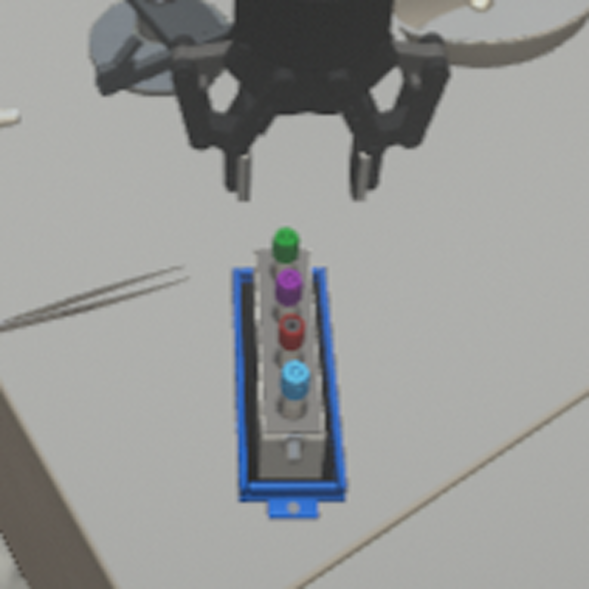

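Call:
drive_tool:
  steps: [0,0,0,0,0,-0.9,0,0,0,0,0,-0.9,0,0,0,0,0,-0.9,0,0,0,0,0,-0.9,0,0,0,0,0,-0.9,0,0,0,0,0,-0.9,0,0,0,0,0,-0.9,0,0,0,0,0,-0.9,0,0,0,0,0,-0.9,0,0,0,0,0,-0.6]
  jaw: -0.05

```text
clock: 18.7
tool_pos: [0.4466, -0.3037, 0.1837]
tcp_rot: [-2.163, -2.274, 0.001]
wrist_force: [0.4, -0.4, -0.8]
opening: 0.0405
finger_force: 0.0
```

```bash
python3 g.py 420.9 -345.7 66 2.7
```

```text
t 18.7 pos [ 446.6 -303.7  183.7] shift units now-frame [-2.044 -1.373  5.884] final-frame [-2.037 -1.38   5.885] turn units [-0.032 -0.026  0.04 ] q6 -0.67 open 40.5 F [ 0.4 -0.4 -0.8] ff 0.0
```

Call:
drive_tool:
  steps: [-0.51,-0.34,0,0,0,0,-0.51,-0.34,0,0,0,0,-0.51,-0.34,0.5,0,0,0,-0.51,-0.35,0.7,0,0,0,0,0,0.8,0,0,0,0,0,0.8,0,0,0,0,0,0.7,0,0,0,0,0,0.2,0,0,0,0,0,0,0,0,0]

```text
clock: 19.6
tool_pos: [0.421, -0.3465, 0.1101]
tcp_rot: [-2.167, -2.271, 0.0]
wrist_force: [0.2, -0.5, 0.6]
opening: 0.0405
finger_force: 0.0
```

```bash
python3 g.py 420.9 -345.7 66 2.7; python3 caps.py
python3 - <<'E'
import numpy as np,cv2
im=np.load('side_l.npz')['im'];a=im[220:360,280:430]
im=np.load('top_l.npz')['im'];b=im[190:330,360:510]
cv2.imwrite('pics/s6.png',cv2.resize(np.hstack([a,b]),None,fx=2.6,fy=2.6,interpolation=cv2.INTER_CUBIC))
E
```

```text
t 19.6 pos [ 421.  -346.5  110.1] shift units now-frame [3.600e-02 1.000e-03 2.203e+00] final-frame [ 0.039 -0.003  2.203] turn units [-0.022 -0.021 -0.004] q6 -0.76 open 40.5 F [ 0.2 -0.5  0.6] ff 0.0
top blue 16 mid [ 420.1 -339.4] mean [ 420.1 -340.1   90.7] size [14.   6.2] top 93.0
top red 24 mid [ 437.1 -316.3] mean [ 437.2 -316.6   90.9] size [14.  14.3] top 93.5
top green 31 mid [ 472.7 -262.7] mean [ 472.3 -262.3   92.9] size [11.3 14.4] top 95.3
top purple 27 mid [ 454.2 -289.1] mean [ 454.3 -288.4   92.8] size [14.1 11.9] top 95.1
side blue 98 mid [ 419.5 -347.1] mean [ 419.3 -348.    92.3] size [13.9 15.5] top 94.3
side red 38 mid [ 436.8 -324.7] mean [ 436.7 -324.8   90.7] size [12.2  7.5] top 93.1
side green few 0
side purple few 0
```

View pics/s6.png

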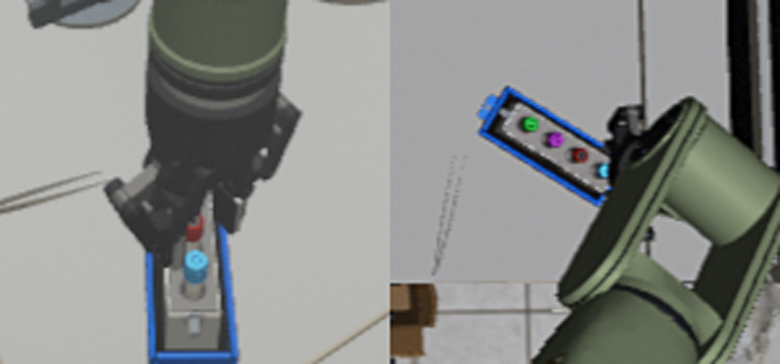

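Call:
drive_tool:
  steps: [0.03,0,0.4,0,0,0,0,0,0.5,0,0,0,0,0,0.5,0,0,0,0,0,0.4,0,0,0,0,0,0.3,0,0,0,0,0,0.1,0,0,0,0,0,0,0,0,0]

```text
clock: 20.4
tool_pos: [0.4218, -0.3456, 0.0667]
tcp_rot: [-2.167, -2.274, -0.0]
wrist_force: [-1.1, 0.2, -0.1]
opening: 0.0405
finger_force: 0.0
```

Call:
drive_tool:
  steps: [0,0,0,0,0,0,0,0,0,0,0,0,0,0,0,0,0,0,0,0,0,0,0,0,0,0,0,0,0,0,0,0,0,0,0,0]
  jaw: -0.8
  newtons: 20

```text
clock: 21.0
tool_pos: [0.4221, -0.3459, 0.0674]
tcp_rot: [2.167, 2.273, 0.0]
wrist_force: [0.1, 0.1, 2.6]
opening: 0.0149
finger_force: 19.6
```

Call:
drive_tool:
  steps: [0,0,-0.2,0,0,0,0,0,-0.4,0,0,0,0,0,-0.6,0,0,0,0,0,-0.8,0,0,0,0,0,-0.9,0,0,0,0,0,-0.9,0,0,0,0,0,-0.9,0,0,0,0,0,-0.7,0,0,0,0,0,-0.5,0,0,0,0,0,-0.2,0,0,0]

```text
clock: 22.0
tool_pos: [0.4222, -0.346, 0.1907]
tcp_rot: [2.166, 2.272, 0.0]
wrist_force: [0.4, 0.2, -0.6]
opening: 0.0145
finger_force: 19.5
```

```bash
python3 g.py 476 258.6 190 2.7
python3 - <<'E'
from h import *
import caps
for n in('side','top'):
    im,d,c=snap(n); caps.caps(n,im,d,c,60,230)
    if n=='side': cv2.imwrite('pics/s7.png',cv2.resize(im[180:360,280:430],None,fx=3,fy=3,interpolation=cv2.INTER_CUBIC))
E
```

```text
t 22.0 pos [ 422.2 -346.   190.7] shift units now-frame [ 3.0066e+01  4.1340e+00 -6.0000e-03] final-frame [30.069  4.11   0.036] turn units [0.026 0.023 0.011] q6 -0.76 open 14.5 F [ 0.4  0.2 -0.6] ff 19.5
side blue 68 mid [ 421.2 -350.1] mean [ 422.6 -351.   217.4] size [16.3 14.6] top 221.1
side red 52 mid [ 434.2 -320.2] mean [ 433.5 -321.    91.2] size [ 9.3 14.8] top 93.3
side green few 0
side purple 42 mid [ 427.5 -321. ] mean [ 447.  -297.    96.4] size [49.2 64.2] top 94.4
top blue few 0
top red 24 mid [ 437.1 -315.9] mean [ 438.  -315.7   93. ] size [14.  11.4] top 96.5
top green 30 mid [ 472.7 -262.9] mean [ 472.4 -262.5   92.2] size [11.4 14.4] top 95.5
top purple 29 mid [ 454.2 -288.1] mean [ 454.9 -288.3   91.7] size [14.1 13.8] top 93.9
```

View pics/s7.png

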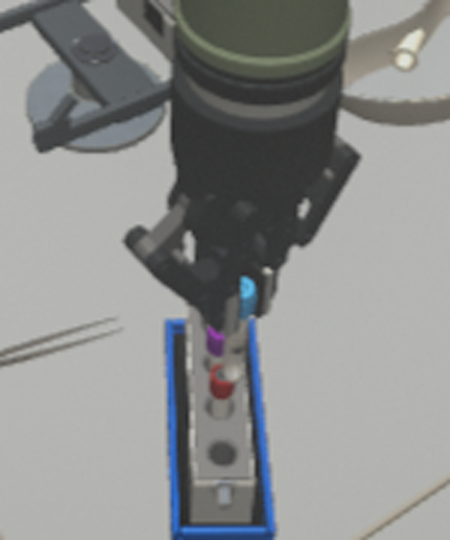

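Run:
```python
from h import *
im,d,c=snap('side'); W=cloud(d,c)*1000
for z0 in range(125,225,10):
    m=(abs(W[...,0]-422)<30)&(abs(W[...,1]+346)<30)&(W[...,2]>z0)&(W[...,2]<z0+10)
    v,u=np.nonzero(m)
    if m.sum(): print(z0,m.sum(),W[m].mean(0).round(1),W[m].min(0).round(0),W[m].max(0).round(0),'uv',u.min(),u.max(),v.min(),v.max())
cv2.imwrite('pics/s8.png',cv2.resize(im[255:325,330:390],None,fx=8,fy=8,interpolation=cv2.INTER_NEAREST))
```

```text
135 16 [ 417.8 -350.2  141.6] [ 415. -354.  138.] [ 423. -346.  145.] uv 354 360 303 307
145 27 [ 418.  -350.3  150.3] [ 414. -354.  145.] [ 425. -344.  155.] uv 354 361 299 305
155 27 [ 417.9 -350.1  160.1] [ 414. -353.  156.] [ 424. -342.  165.] uv 354 361 296 301
165 24 [ 417.9 -350.6  169.9] [ 415. -354.  166.] [ 426. -346.  173.] uv 355 362 293 298
175 25 [ 419.6 -351.7  179. ] [ 415. -354.  175.] [ 425. -349.  184.] uv 356 362 289 294
185 23 [ 419.4 -353.   191.4] [ 408. -356.  186.] [ 432. -350.  195.] uv 354 367 284 292
195 76 [ 416.4 -353.   200.8] [ 400. -357.  195.] [ 442. -340.  205.] uv 346 371 277 291
205 106 [ 418.6 -352.1  210.5] [ 400. -357.  205.] [ 443. -339.  215.] uv 347 372 271 287
215 97 [ 419.8 -351.6  218.9] [ 401. -357.  215.] [ 442. -339.  225.] uv 350 372 269 283
```

View pics/s8.png

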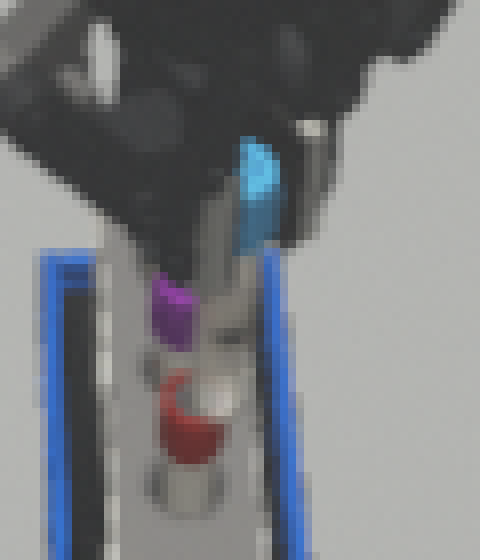

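The tube hangs vertically: the glass stays at x≈418, y≈-350 over z 140 to 175. Now I carry it to the rack.

Call:
drive_tool:
  steps: [0.3,0,0,0,0,0,0.6,0.1,0,0,0,0,0.9,0.1,0,0,0,0,1,0.15,0,0,0,0,1,0.15,0,0,0,0,1,0.15,0,0,0,0,1,0.15,0,0,0,0,1,0.15,0,0,0,0,1,0.15,0,0,0,0,1,0.15,0,0,0,0]

```text
clock: 23.15
tool_pos: [0.4378, -0.1664, 0.1889]
tcp_rot: [-2.166, -2.274, -0.0]
wrist_force: [0.1, -0.7, -0.5]
opening: 0.0144
finger_force: 19.5
```

Call:
drive_tool:
  steps: [1,0.1,0,0,0,0,1,0.1,0,0,0,0,1,0.1,0,0,0,0,1,0.15,0,0,0,0,1,0.15,0,0,0,0,1,0.15,0,0,0,0,1,0.15,0,0,0,0,1,0.15,0,0,0,0,1,0.15,0,0,0,0,1,0.15,0,0,0,0]

```text
clock: 24.15
tool_pos: [0.4547, 0.0343, 0.189]
tcp_rot: [-2.166, -2.274, 0.0]
wrist_force: [-0.6, 0.7, 0.3]
opening: 0.0144
finger_force: 19.5
```

Call:
drive_tool:
  steps: [1,0.15,0,0,0,0,1,0.15,0,0,0,0,1,0.15,0,0,0,0,1,0.15,0,0,0,0,1,0.15,0,0,0,0,1,0.15,0,0,0,0,0.9,0.15,0,0,0,0,0.8,0.15,0,0,0,0,0.6,0.1,0,0,0,0,0.4,0.1,0,0,0,0]

```text
clock: 25.15
tool_pos: [0.475, 0.2086, 0.189]
tcp_rot: [-2.166, -2.275, 0.0]
wrist_force: [0.3, 0.9, -0.6]
opening: 0.0148
finger_force: 19.5
```

```bash
python3 g.py 476 258.6 61 2.7
```

```text
t 25.15 pos [475.  208.6 189. ] shift units now-frame [2.493 0.173 6.402] final-frame [2.493 0.167 6.402] turn units [-0.004  0.     0.026] q6 0.34 open 14.8 F [ 0.3  0.9 -0.6] ff 19.5
```

Call:
drive_tool:
  steps: [0.5,0.04,0,0,0,0,0.6,0.05,0,0,0,0,0.6,0.04,0,0,0,0,0.5,0.02,0.3,0,0,0,0.27,0.02,0.6,0,0,0,0,0,0.7,0,0,0,0,0,0.8,0,0,0,0,0,0.6,0,0,0,0,0,0.3,0,0,0,0,0,0,0,0,0]

```text
clock: 26.15
tool_pos: [0.4759, 0.2567, 0.122]
tcp_rot: [-2.167, -2.273, 0.003]
wrist_force: [0.2, -0.9, -0.7]
opening: 0.0147
finger_force: 19.5
```

```bash
python3 g.py 476 258.6 61 2.7
python3 - <<'E'
from h import *
ims=[]
for n,b in(('side',(110,210,200,300)),('top',(190,290,170,270))):
    im,d,c=snap(n); ims.append(im[b[0]:b[1],b[2]:b[3]]); W=cloud(d,c)*1000
    for z0 in (58,66,74,82,90,98):
        m=(abs(W[...,0]-476)<30)&(abs(W[...,1]-258)<30)&(W[...,2]>z0)&(W[...,2]<z0+8)
        if m.sum(): print(n,z0,m.sum(),W[m].mean(0).round(1))
cv2.imwrite('pics/s9.png',cv2.resize(np.hstack(ims),None,fx=4,fy=4,interpolation=cv2.INTER_CUBIC))
E
```

```text
t 26.15 pos [475.9 256.7 122. ] shift units now-frame [0.098 0.015 3.048] final-frame [0.095 0.008 3.048] turn units [-0.03   0.013  0.009] q6 0.43 open 14.7 F [ 0.2 -0.9 -0.7] ff 19.5
side 66 6 [473.4 252.3  70.9]
side 74 12 [473.6 251.8  77.9]
side 82 10 [472.8 251.9  85.1]
side 90 10 [473.5 250.7  93.6]
side 98 12 [472.4 250.9 102. ]
top 58 4 [480.8 229.4  59.5]
top 74 1 [471.5 253.8  75. ]
top 82 2 [475.6 251.9  85.9]
```

View pics/s9.png

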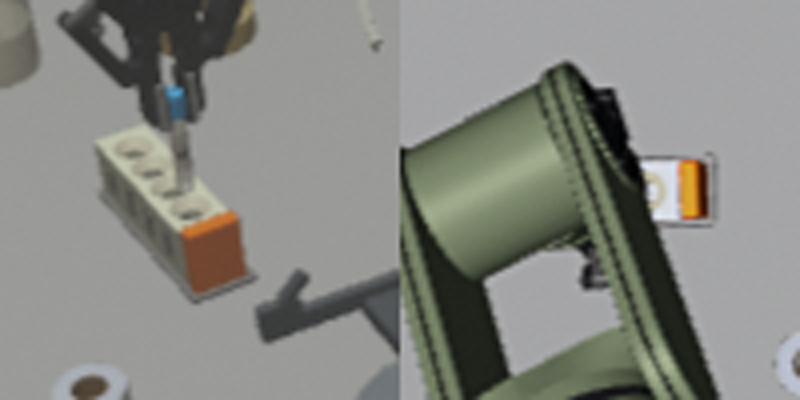

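Call:
drive_tool:
  steps: [0.09,0.01,0.3,0,0,0,0,0,0.4,0,0,0,0,0,0.3,0,0,0,0,0,0.2,0,0,0,0,0,0,0,0,0]

```text
clock: 26.75
tool_pos: [0.4761, 0.2586, 0.0983]
tcp_rot: [-2.167, -2.274, 0.002]
wrist_force: [-0.2, -0.7, -0.1]
opening: 0.0144
finger_force: 19.5
```

Call:
drive_tool:
  steps: [0,0,0.3,0,0,0,0,0,0.3,0,0,0,0,0,0.3,0,0,0,0,0,0.3,0,0,0,0,0,0,0,0,0]

```text
clock: 27.25
tool_pos: [0.476, 0.2585, 0.074]
tcp_rot: [-2.167, -2.273, 0.003]
wrist_force: [0.4, -0.5, -0.4]
opening: 0.0147
finger_force: 19.5
```

Call:
drive_tool:
  steps: [0,0,0.2,0,0,0,0,0,0.15,0,0,0,0,0,0.1,0,0,0,0,0,0.05,0,0,0,0,0,0.0,0,0,0]

```text
clock: 27.75
tool_pos: [0.4766, 0.2588, 0.065]
tcp_rot: [-2.168, -2.274, 0.0]
wrist_force: [-0.8, 0.4, 0.3]
opening: 0.0144
finger_force: 19.5
```

Call:
drive_tool:
  steps: [0,0,0.05,0,0,0,0,0,0.05,0,0,0,0,0,0,0,0,0]

```text
clock: 28.05
tool_pos: [0.4765, 0.2588, 0.0631]
tcp_rot: [-2.168, -2.274, 0.0]
wrist_force: [-0.5, 0.1, -0.5]
opening: 0.0148
finger_force: 19.5
```

Call:
drive_tool:
  steps: [0,0,0.05,0,0,0,0,0,0.03,0,0,0,0,0,0,0,0,0]

```text
clock: 28.35
tool_pos: [0.4771, 0.2591, 0.0624]
tcp_rot: [2.167, 2.274, 0.002]
wrist_force: [-1.2, -0.5, 5.0]
opening: 0.0146
finger_force: 20.1
```

Call:
drive_tool:
  steps: [0,0,0.04,0,0,0,0,0,0,0,0,0]

```text
clock: 28.55
tool_pos: [0.4774, 0.2593, 0.0623]
tcp_rot: [2.167, 2.273, 0.004]
wrist_force: [-1.9, 0.0, 8.7]
opening: 0.0144
finger_force: 20.5
```

Call:
drive_tool:
  steps: [0,0,-0.04,0,0,0,0,0,0,0,0,0,0,0,0,0,0,0,0,0,0,0,0,0]
  jaw: -0.05

```text
clock: 28.95
tool_pos: [0.4764, 0.2588, 0.0612]
tcp_rot: [-2.168, -2.274, 0.001]
wrist_force: [-1.0, 0.5, 0.5]
opening: 0.0407
finger_force: 0.0
```

Call:
drive_tool:
  steps: [0,0,-0.3,0,0,0,0,0,-0.7,0,0,0,0,0,-1,0,0,0,0,0,-1,0,0,0,0,0,-1,0,0,0,0,0,-1,0,0,0,-0.5,0,-0.5,0,0,0,-1,0,0,0,0,0,-1,-0.1,0,0,0,0,-1,-0.1,0,0,0,0]

```text
clock: 29.95
tool_pos: [0.4755, 0.1873, 0.1713]
tcp_rot: [-2.167, -2.274, 0.001]
wrist_force: [0.9, -0.3, -0.4]
opening: 0.0404
finger_force: 0.0
```

Call:
drive_tool:
  steps: [-1,-0.1,0,0,0,0,-1,-0.1,0,0,0,0,-1,-0.1,0,0,0,0,-1,-0.1,0,0,0,0,-1,-0.1,0,0,0,0,-1,-0.1,0,0,0,0,-1,-0.1,0,0,0,0,-1,-0.1,0,0,0,0,-1,-0.1,0,0,0,0,-1,-0.1,0,0,0,0]

```text
clock: 30.95
tool_pos: [0.4648, -0.0134, 0.1713]
tcp_rot: [-2.167, -2.273, 0.001]
wrist_force: [1.1, 0.2, 0.5]
opening: 0.0409
finger_force: 0.0
```

Call:
drive_tool:
  steps: [-1,-0.1,0,0,0,0,-1,-0.1,0,0,0,0,-1,-0.1,0,0,0,0,-1,-0.1,0,0,0,0,-1,-0.1,0,0,0,0,-1,-0.1,0,0,0,0,-1,-0.1,0,0,0,0,-1,-0.1,0,0,0,0,-1,-0.1,0,0,0,0,-0.7,-0.1,0,0,0,0]

```text
clock: 31.95
tool_pos: [0.4541, -0.2081, 0.1712]
tcp_rot: [-2.168, -2.273, 0.001]
wrist_force: [0.0, 0.2, -0.3]
opening: 0.0405
finger_force: 0.0
```

```bash
python3 caps.py; python3 g.py 437.5 -318.3 67 2.7
```

```text
top blue 28 mid [475.7 260.3] mean [475.9 259.7  86.5] size [14.1 12.3] top 88.8
top red few 0
top green few 0
top purple few 0
side blue 30 mid [473.6 256.3] mean [473.  254.7  87.6] size [11.7 14.8] top 88.9
side red 64 mid [ 436.3 -320.4] mean [ 435.8 -321.    90.9] size [13.5 15.7] top 93.6
side green 74 mid [ 470.4 -267. ] mean [ 469.8 -267.2   92.9] size [13.7 14.8] top 95.0
side purple 79 mid [ 453.3 -293.2] mean [ 453.  -293.8   92.3] size [14.9 15.4] top 94.0
t 32.05 pos [ 454.3 -208.2  171.3] shift units now-frame [-5.463 -1.088  5.213] final-frame [-5.461 -1.099  5.213] turn units [-0.007 -0.    -0.023] q6 -0.5 open 40.6 F [-0.4  0.4  0.3] ff 0.0
```

Call:
drive_tool:
  steps: [-0.9,-0.2,0,0,0,0,-1,-0.2,0,0,0,0,-1,-0.2,0,0,0,0,-1,-0.2,0,0,0,0,-0.9,-0.15,0.3,0,0,0,-0.5,-0.1,0.6,0,0,0,-0.16,-0.05,0.7,0,0,0,0,0,0.7,0,0,0,0,0,0.5,0,0,0,0,0,0,0,0,0]

```text
clock: 33.05
tool_pos: [0.4371, -0.3155, 0.1136]
tcp_rot: [-2.164, -2.271, 0.0]
wrist_force: [-0.5, 0.3, -0.4]
opening: 0.0405
finger_force: 0.0
```

```bash
python3 g.py 437.5 -318.3 67 2.7
```

```text
t 33.05 pos [ 437.1 -315.5  113.6] shift units now-frame [-0.148  0.019  2.331] final-frame [-0.141  0.012  2.331] turn units [-0.044 -0.043  0.018] q6 -0.7 open 40.5 F [-0.5  0.3 -0.4] ff 0.0
```

Call:
drive_tool:
  steps: [-0.1,0.01,0.4,0,0,0,-0.04,0.01,0.5,0,0,0,0,0,0.5,0,0,0,0,0,0.4,0,0,0,0,0,0.3,0,0,0,0,0,0.2,0,0,0,0,0,0,0,0,0]

```text
clock: 33.75
tool_pos: [0.4384, -0.3194, 0.0689]
tcp_rot: [-2.167, -2.273, 0.0]
wrist_force: [-0.0, -0.7, 0.1]
opening: 0.0405
finger_force: 0.0
```

Call:
drive_tool:
  steps: [0,0,0,0,0,0,0,0,0,0,0,0,0,0,0,0,0,0,0,0,0,0,0,0,0,0,0,0,0,0,0,0,0,0,0,0]
  jaw: -0.8
  newtons: 20

```text
clock: 34.35
tool_pos: [0.4389, -0.3198, 0.0698]
tcp_rot: [2.167, 2.273, 0.0]
wrist_force: [0.3, 0.9, 2.0]
opening: 0.0146
finger_force: 19.6
```

Call:
drive_tool:
  steps: [0,0,-0.2,0,0,0,0,0,-0.4,0,0,0,0,0,-0.6,0,0,0,0,0,-0.8,0,0,0,0,0,-0.9,0,0,0,0,0,-0.9,0,0,0,0,0,-0.9,0,0,0,0,0,-0.7,0,0,0,0,0,-0.5,0,0,0,0,0,-0.2,0,0,0]

```text
clock: 35.35
tool_pos: [0.439, -0.3199, 0.1931]
tcp_rot: [2.166, 2.272, 0.001]
wrist_force: [-0.4, 0.4, -0.8]
opening: 0.0144
finger_force: 19.6
```

```bash
cat > tube.py <<'E'
from h import *
im,d,c=snap('side'); W=cloud(d,c)*1000; p=env.observe()['tool_pos']*1000
for z0 in range(-55,0,11):
    m=(abs(W[...,0]-p[0])<20)&(abs(W[...,1]-p[1])<20)&(W[...,2]>p[2]+z0)&(W[...,2]<p[2]+z0+11)
    if m.sum(): print(z0,m.sum(),(W[m].mean(0)-p).round(1))
E
python3 tube.py; python3 g.py 474.5 290.5 190 2.7
```

```text
-55 23 [ -4.2  -3.6 -48.2]
-44 30 [ -3.9  -3.5 -38.1]
-33 28 [ -3.5  -4.1 -27.3]
-22 28 [ -3.7  -3.9 -16.6]
-11 16 [-2.  -5.1 -7.2]
t 35.4 pos [ 439.  -319.9  193. ] shift units now-frame [30.402  3.232  0.112] final-frame [30.404  3.209  0.15 ] turn units [0.027 0.021 0.011] q6 -0.7 open 14.7 F [-0.7 -0.6  0.2] ff 19.6
```

Call:
drive_tool:
  steps: [0.3,0,0,0,0,0,0.6,0.1,0,0,0,0,0.9,0.1,0,0,0,0,1,0.1,0,0,0,0,1,0.1,0,0,0,0,1,0.1,0,0,0,0,1,0.1,0,0,0,0,1,0.1,0,0,0,0,1,0.1,0,0,0,0,1,0.1,0,0,0,0]

```text
clock: 36.4
tool_pos: [0.4475, -0.1407, 0.1911]
tcp_rot: [-2.166, -2.274, 0.0]
wrist_force: [0.1, -0.3, -0.2]
opening: 0.0146
finger_force: 19.6
```

Call:
drive_tool:
  steps: [1,0.1,0,0,0,0,1,0.1,0,0,0,0,1,0.1,0,0,0,0,1,0.1,0,0,0,0,1,0.1,0,0,0,0,1,0.1,0,0,0,0,1,0.1,0,0,0,0,1,0.1,0,0,0,0,1,0.1,0,0,0,0,1,0.1,0,0,0,0]

```text
clock: 37.4
tool_pos: [0.4573, 0.0597, 0.1911]
tcp_rot: [-2.166, -2.274, 0.001]
wrist_force: [0.5, -1.1, 0.4]
opening: 0.0145
finger_force: 19.6
```

Call:
drive_tool:
  steps: [1,0.1,0,0,0,0,1,0.1,0,0,0,0,1,0.1,0,0,0,0,1,0.1,0,0,0,0,1,0.15,0,0,0,0,1,0.15,0,0,0,0,1,0.15,0,0,0,0,1,0.15,0,0,0,0,0.8,0.1,0,0,0,0,0.6,0.1,0,0,0,0]

```text
clock: 38.4
tool_pos: [0.4726, 0.2482, 0.1912]
tcp_rot: [-2.166, -2.275, 0.001]
wrist_force: [0.9, -0.2, 0.3]
opening: 0.0146
finger_force: 19.6
```

```bash
python3 g.py 474.8 290.6 110 2.7
```

```text
t 38.4 pos [472.6 248.2 191.2] shift units now-frame [2.114 0.217 4.06 ] final-frame [2.114 0.209 4.061] turn units [-0.012  0.002  0.031] q6 0.41 open 14.6 F [ 0.9 -0.2  0.3] ff 19.6
```

Call:
drive_tool:
  steps: [0.5,0.05,0,0,0,0,0.6,0.06,0,0,0,0,0.6,0.06,0,0,0,0,0.3,0.04,0.3,0,0,0,0.1,0,0.6,0,0,0,0,0,0.8,0,0,0,0,0,0.9,0,0,0,0,0,0.8,0,0,0,0,0,0.5,0,0,0,0,0,0,0,0,0]

```text
clock: 39.4
tool_pos: [0.4746, 0.2879, 0.1115]
tcp_rot: [-2.167, -2.273, 0.006]
wrist_force: [0.2, 0.6, -0.1]
opening: 0.0149
finger_force: 19.6
```

```bash
python3 g.py 474.8 290.6 65 2.7;python3 tube.py
```

```text
t 39.4 pos [474.6 287.9 111.5] shift units now-frame [0.139 0.023 2.326] final-frame [0.135 0.015 2.326] turn units [-0.053  0.028  0.005] q6 0.48 open 14.9 F [ 0.2  0.6 -0.1] ff 19.6
-55 12 [ -5.3  -4.5 -48.5]
-44 8 [ -4.   -5.7 -37.4]
-33 18 [ -3.3  -6.  -27.4]
-22 13 [ -2.4  -5.3 -16.4]
-11 16 [-2.5 -4.7 -6. ]
```

Call:
drive_tool:
  steps: [0.12,0.01,0,0,0,0,0,0,0.3,0,0,0,0,0,0.4,0,0,0,0,0,0.4,0,0,0,0,0,0.4,0,0,0,0,0,0.2,0,0,0,0,0,0.1,0,0,0,0,0,0,0,0,0]

```text
clock: 40.25
tool_pos: [0.4756, 0.2911, 0.077]
tcp_rot: [-2.167, -2.274, 0.001]
wrist_force: [1.1, 0.2, -0.2]
opening: 0.0145
finger_force: 20.8
```

Call:
drive_tool:
  steps: [0,0,0.15,0,0,0,0,0,0.1,0,0,0,0,0,0.05,0,0,0,0,0,0,0,0,0]

```text
clock: 40.65
tool_pos: [0.4758, 0.2912, 0.0714]
tcp_rot: [-2.168, -2.274, 0.0]
wrist_force: [-0.2, 0.3, -0.1]
opening: 0.0146
finger_force: 20.8
```

Call:
drive_tool:
  steps: [0,0,0.05,0,0,0,0,0,0.05,0,0,0,0,0,0,0,0,0]

```text
clock: 40.95
tool_pos: [0.4758, 0.2912, 0.0694]
tcp_rot: [-2.168, -2.274, 0.0]
wrist_force: [0.2, 0.0, 0.4]
opening: 0.015
finger_force: 20.8
```

Call:
drive_tool:
  steps: [0,0,0.08,0,0,0,0,0,0.07,0,0,0,0,0,0,0,0,0]

```text
clock: 41.25
tool_pos: [0.4757, 0.2911, 0.0663]
tcp_rot: [-2.168, -2.274, 0.001]
wrist_force: [-0.7, 0.5, 0.6]
opening: 0.0144
finger_force: 20.8
```

Call:
drive_tool:
  steps: [0,0,0.05,0,0,0,0,0,0.04,0,0,0,0,0,0,0,0,0]

```text
clock: 41.55
tool_pos: [0.4758, 0.2912, 0.0646]
tcp_rot: [-2.168, -2.274, 0.0]
wrist_force: [1.0, -0.3, 0.2]
opening: 0.0147
finger_force: 20.8
```

Call:
drive_tool:
  steps: [0,0,0.05,0,0,0,0,0,0.03,0,0,0,0,0,0,0,0,0]

```text
clock: 41.85
tool_pos: [0.476, 0.2914, 0.0635]
tcp_rot: [2.168, 2.274, 0.001]
wrist_force: [-1.0, 0.1, 3.4]
opening: 0.0147
finger_force: 21.1
```

Run:
```python
from h import *
import caps
for n in('side',):
    im,d,c=snap(n); caps.caps(n,im,d,c,60,130)
```

```text
side blue 38 mid [473.  255.4] mean [472.7 255.2  87. ] size [13.4 15.9] top 89.1
side red 19 mid [474.3 288. ] mean [475.2 285.1  86.4] size [14.5 20.3] top 88.2
side green 74 mid [ 470.2 -267.4] mean [ 469.8 -267.3   92.1] size [13.2 15.3] top 94.0
side purple 78 mid [ 453.6 -294.1] mean [ 452.9 -294.    92.1] size [14.1 15.4] top 93.8
```

Call:
drive_tool:
  steps: [0,0,0,0,0,0,0,0,0,0,0,0,0,0,0,0,0,0,0,0,0,0,0,0]
  jaw: -0.05

```text
clock: 42.3
tool_pos: [0.4758, 0.2912, 0.0629]
tcp_rot: [-2.168, -2.274, 0.0]
wrist_force: [0.7, -1.1, 0.1]
opening: 0.0406
finger_force: 0.0
```

Call:
drive_tool:
  steps: [0,0,-0.3,0,0,0,0,0,-0.7,0,0,0,0,0,-1,0,0,0,0,0,-1,0,0,0,0,0,-1,0,0,0,0,0,-1,0,0,0,-0.5,0,-0.5,0,0,0,-1,0,0,0,0,0,-1,0,0,0,0,0,-1,0,0,0,0,0]

```text
clock: 43.3
tool_pos: [0.4788, 0.2199, 0.173]
tcp_rot: [2.167, 2.274, -0.001]
wrist_force: [0.3, -0.5, 0.1]
opening: 0.0403
finger_force: 0.0
```

Call:
drive_tool:
  steps: [-1,0,0,0,0,0,-1,0,0,0,0,0,-1,0,0,0,0,0,-1,0,0,0,0,0,-1,0,0,0,0,0,-1,0,0,0,0,0,-1,0,0,0,0,0,-1,0,0,0,0,0,-1,0,0,0,0,0,-1,0,0,0,0,0]

```text
clock: 44.3
tool_pos: [0.4881, 0.0201, 0.1729]
tcp_rot: [-2.168, -2.273, 0.001]
wrist_force: [0.3, 0.7, 0.5]
opening: 0.0405
finger_force: 0.0
```

Call:
drive_tool:
  steps: [-1,0,0,0,0,0,-1,0,0,0,0,0,-1,0,0,0,0,0,-1,0,0,0,0,0,-1,0,0,0,0,0,-1,0,0,0,0,0,-1,0,0,0,0,0,-1,0,0,0,0,0,-1,0,0,0,0,0,-0.7,0,0,0,0,0]

```text
clock: 45.3
tool_pos: [0.4974, -0.1737, 0.1729]
tcp_rot: [-2.168, -2.273, 0.001]
wrist_force: [-0.1, -0.4, -0.1]
opening: 0.0406
finger_force: 0.0
```

```bash
python3 caps.py; python3 g.py 471.5 -264.5 67 2.7
```

```text
top blue 28 mid [475.7 260. ] mean [476.  259.6  88. ] size [14.  11.3] top 90.5
top red 22 mid [475.9 290.5] mean [476.1 290.2  88.5] size [ 8.4 12. ] top 91.5
top green few 0
top purple few 0
side blue 36 mid [473.8 254.9] mean [473.3 255.2  87. ] size [10.8 16.5] top 89.3
side red 21 mid [473.3 284.3] mean [472.4 283.5  85.3] size [10.6 13. ] top 87.8
side green 74 mid [ 470.6 -266.6] mean [ 469.8 -266.9   92.4] size [14.8 14.7] top 94.4
side purple 80 mid [ 453.9 -293.1] mean [ 453.1 -293.7   92.2] size [14.  14.8] top 94.3
t 45.4 pos [ 497.7 -173.8  172.9] shift units now-frame [-4.472 -1.513  5.296] final-frame [-4.47  -1.522  5.295] turn units [-0.004  0.001 -0.022] q6 -0.4 open 40.5 F [0.5 0.5 0.5] ff 0.0
```

Call:
drive_tool:
  steps: [-0.8,-0.3,0,0,0,0,-0.9,-0.3,0,0,0,0,-0.9,-0.3,0,0,0,0,-0.9,-0.3,0,0,0,0,-0.6,-0.25,0.3,0,0,0,-0.3,-0.1,0.6,0,0,0,0,0,0.8,0,0,0,0,0,0.8,0,0,0,0,0,0.5,0,0,0,0,0,0,0,0,0]

```text
clock: 46.4
tool_pos: [0.4702, -0.2605, 0.1111]
tcp_rot: [-2.164, -2.271, 0.001]
wrist_force: [-0.7, -0.1, 0.3]
opening: 0.0406
finger_force: 0.0
```

Call:
drive_tool:
  steps: [0,0,0,0,0,0,0,0,0,0,0,0]

```text
clock: 46.6
tool_pos: [0.4718, -0.2617, 0.1137]
tcp_rot: [2.166, 2.273, 0.001]
wrist_force: [-0.6, 0.6, -0.1]
opening: 0.0401
finger_force: 0.0
```

```bash
python3 g.py 471.5 -264.5 67 2.7
```

```text
t 46.6 pos [ 471.8 -261.7  113.7] shift units now-frame [-0.138 -0.027  2.334] final-frame [-0.139 -0.024  2.334] turn units [0.017 0.009 0.014] q6 -0.58 open 40.1 F [-0.6  0.6 -0.1] ff 0.0
```

Call:
drive_tool:
  steps: [-0.1,-0.02,0.4,0,0,0,-0.02,0,0.5,0,0,0,0,0,0.5,0,0,0,0,0,0.4,0,0,0,0,0,0.3,0,0,0,0,0,0.2,0,0,0,0,0,0,0,0,0]

```text
clock: 47.3
tool_pos: [0.4707, -0.2638, 0.0664]
tcp_rot: [-2.167, -2.273, 0.0]
wrist_force: [0.4, 0.4, -0.4]
opening: 0.0405
finger_force: 0.0
```

Call:
drive_tool:
  steps: [0,0,0,0,0,0,0,0,0,0,0,0,0,0,0,0,0,0,0,0,0,0,0,0,0,0,0,0,0,0,0,0,0,0,0,0]
  jaw: -0.8
  newtons: 20

```text
clock: 47.9
tool_pos: [0.4713, -0.2642, 0.0674]
tcp_rot: [2.167, 2.273, 0.0]
wrist_force: [-0.2, -0.9, 2.8]
opening: 0.0152
finger_force: 19.6
```

Call:
drive_tool:
  steps: [0,0,-0.2,0,0,0,0,0,-0.4,0,0,0,0,0,-0.6,0,0,0,0,0,-0.8,0,0,0,0,0,-0.9,0,0,0,0,0,-0.9,0,0,0,0,0,-0.9,0,0,0,0,0,-0.7,0,0,0,0,0,-0.5,0,0,0,0,0,-0.2,0,0,0]

```text
clock: 48.9
tool_pos: [0.4714, -0.2643, 0.1907]
tcp_rot: [2.166, 2.272, 0.001]
wrist_force: [0.5, -0.0, -0.3]
opening: 0.0149
finger_force: 19.5
```

```bash
python3 tube.py; python3 g.py 474 322.7 190 2.7
```

```text
-55 18 [ -2.5  -5.4 -47.1]
-44 26 [ -2.9  -5.5 -37.9]
-33 29 [ -2.8  -5.3 -27.2]
-22 26 [ -3.5  -4.5 -16.8]
-11 22 [-2.4 -6.8 -5.5]
t 48.95 pos [ 471.4 -264.3  190.6] shift units now-frame [ 2.9308e+01  1.5330e+00 -3.0000e-03] final-frame [2.931e+01 1.511e+00 2.800e-02] turn units [0.028 0.016 0.011] q6 -0.58 open 14.7 F [-0.4 -0.2  0.1] ff 19.5
```

Call:
drive_tool:
  steps: [0.3,0,0,0,0,0,0.6,0.05,0,0,0,0,0.9,0.05,0,0,0,0,1,0.05,0,0,0,0,1,0.05,0,0,0,0,1,0.05,0,0,0,0,1,0.05,0,0,0,0,1,0.05,0,0,0,0,1,0.05,0,0,0,0,1,0.05,0,0,0,0]

```text
clock: 49.95
tool_pos: [0.4707, -0.086, 0.1884]
tcp_rot: [-2.166, -2.273, 0.001]
wrist_force: [0.2, -0.2, 0.1]
opening: 0.0151
finger_force: 19.5
```

Call:
drive_tool:
  steps: [1,0.05,0,0,0,0,1,0.05,0,0,0,0,1,0.05,0,0,0,0,1,0.05,0,0,0,0,1,0.05,0,0,0,0,1,0.05,0,0,0,0,1,0.05,0,0,0,0,1,0.05,0,0,0,0,1,0.05,0,0,0,0,1,0.05,0,0,0,0]

```text
clock: 50.95
tool_pos: [0.4708, 0.1139, 0.1884]
tcp_rot: [-2.166, -2.274, 0.002]
wrist_force: [-0.1, -0.0, -0.7]
opening: 0.0144
finger_force: 19.5
```

Call:
drive_tool:
  steps: [1,0.05,0,0,0,0,1,0.05,0,0,0,0,1,0.05,0,0,0,0,1,0.05,0,0,0,0,1,0.05,0,0,0,0,1,0.05,0,0,0,0,1,0.05,0,0,0,0,0.8,0.05,0,0,0,0,0.6,0.05,0,0,0,0,0.4,0.05,0,0,0,0]

```text
clock: 51.95
tool_pos: [0.4731, 0.2897, 0.1888]
tcp_rot: [-2.167, -2.275, 0.001]
wrist_force: [0.6, 0.0, -0.2]
opening: 0.0143
finger_force: 19.5
```

```bash
python3 g.py 474 322.8 108 2.7
```

```text
t 51.95 pos [473.1 289.7 188.8] shift units now-frame [1.654 0.127 4.038] final-frame [1.652 0.122 4.039] turn units [-0.01   0.004  0.023] q6 0.48 open 14.3 F [ 0.6  0.  -0.2] ff 19.5
```

Call:
drive_tool:
  steps: [0.4,0.04,0,0,0,0,0.6,0.04,0,0,0,0,0.4,0.02,0,0,0,0,0.2,0,0.3,0,0,0,0,0,0.7,0,0,0,0,0,0.9,0,0,0,0,0,0.9,0,0,0,0,0,0.8,0,0,0,0,0,0.4,0,0,0,0,0,0,0,0,0]

```text
clock: 52.95
tool_pos: [0.4733, 0.3203, 0.1078]
tcp_rot: [-2.167, -2.273, 0.004]
wrist_force: [-0.2, -0.3, -0.4]
opening: 0.0149
finger_force: 19.5
```

Call:
drive_tool:
  steps: [0,0,0,0,0,0,0,0,0,0,0,0]

```text
clock: 53.15
tool_pos: [0.4746, 0.3211, 0.11]
tcp_rot: [2.167, 2.274, 0.003]
wrist_force: [-0.4, -0.9, 0.6]
opening: 0.0149
finger_force: 19.5
```

```bash
python3 g.py 474 322.8 62.5 2.7;python3 tube.py
```

```text
t 53.15 pos [474.6 321.1 110. ] shift units now-frame [ 0.083 -0.028  2.376] final-frame [ 0.085 -0.025  2.376] turn units [ 0.023 -0.014  0.01 ] q6 0.53 open 14.9 F [-0.4 -0.9  0.6] ff 19.5
-55 6 [ -3.3  -5.  -49.3]
-44 10 [ -3.   -6.9 -38.5]
-33 15 [ -1.6  -6.1 -28.3]
-22 15 [ -2.   -6.8 -16.2]
-11 15 [-1.4 -5.8 -5.9]
```

Call:
drive_tool:
  steps: [0.07,-0.02,0,0,0,0,0,0,0.3,0,0,0,0,0,0.4,0,0,0,0,0,0.4,0,0,0,0,0,0.4,0,0,0,0,0,0.3,0,0,0,0,0,0.15,0,0,0,0,0,0,0,0,0]

```text
clock: 54.0
tool_pos: [0.4733, 0.322, 0.0695]
tcp_rot: [-2.167, -2.274, 0.001]
wrist_force: [-0.9, 0.9, -0.4]
opening: 0.0146
finger_force: 19.5
```

Call:
drive_tool:
  steps: [0,0,0.1,0,0,0,0,0,0.1,0,0,0,0,0,0.07,0,0,0,0,0,0,0,0,0]

```text
clock: 54.4
tool_pos: [0.4735, 0.3221, 0.0647]
tcp_rot: [-2.168, -2.274, 0.0]
wrist_force: [1.0, -0.3, -0.1]
opening: 0.0148
finger_force: 19.5
```

Call:
drive_tool:
  steps: [0,0,0.05,0,0,0,0,0,0.05,0,0,0,0,0,0,0,0,0]

```text
clock: 54.7
tool_pos: [0.4735, 0.3221, 0.0626]
tcp_rot: [-2.168, -2.274, 0.0]
wrist_force: [0.5, 0.7, -0.4]
opening: 0.0145
finger_force: 19.5
```

Call:
drive_tool:
  steps: [0,0,0.05,0,0,0,0,0,0.03,0,0,0,0,0,0,0,0,0]

```text
clock: 55.0
tool_pos: [0.4741, 0.3226, 0.0624]
tcp_rot: [2.168, 2.274, 0.003]
wrist_force: [-1.3, -0.1, 6.4]
opening: 0.0147
finger_force: 20.0
```

Call:
drive_tool:
  steps: [0,0,0.03,0,0,0,0,0,0,0,0,0]

```text
clock: 55.2
tool_pos: [0.4743, 0.3228, 0.0624]
tcp_rot: [2.167, 2.274, 0.004]
wrist_force: [-1.6, -0.2, 10.2]
opening: 0.0148
finger_force: 20.3
```

Call:
drive_tool:
  steps: [0,0,-0.04,0,0,0,0,0,0,0,0,0,0,0,0,0,0,0,0,0,0,0,0,0]
  jaw: -0.05

```text
clock: 55.6
tool_pos: [0.4734, 0.3221, 0.061]
tcp_rot: [-2.168, -2.274, 0.001]
wrist_force: [-0.5, 0.0, -0.5]
opening: 0.0407
finger_force: 0.0
```

Call:
drive_tool:
  steps: [0,0,-0.3,0,0,0,0,0,-0.7,0,0,0,0,0,-1,0,0,0,0,0,-1,0,0,0,0,0,-1,0,0,0,0,0,-1,0,0,0,-0.5,0,-0.5,0,0,0,-1,-0.1,0,0,0,0,-1,-0.1,0,0,0,0,-1,-0.1,0,0,0,0]

```text
clock: 56.6
tool_pos: [0.4698, 0.2494, 0.1702]
tcp_rot: [-2.168, -2.273, 0.004]
wrist_force: [-1.0, -0.7, -0.1]
opening: 0.0408
finger_force: 0.0
```

Call:
drive_tool:
  steps: [-1,-0.1,0,0,0,0,-1,-0.1,0,0,0,0,-1,-0.1,0,0,0,0,-1,-0.1,0,0,0,0,-1,-0.1,0,0,0,0,-1,-0.1,0,0,0,0,-1,-0.1,0,0,0,0,-1,-0.1,0,0,0,0,-1,-0.1,0,0,0,0,-1,-0.1,0,0,0,0]

```text
clock: 57.6
tool_pos: [0.4586, 0.0491, 0.1701]
tcp_rot: [-2.167, -2.272, 0.004]
wrist_force: [0.8, -0.5, -0.5]
opening: 0.0404
finger_force: 0.0
```

Call:
drive_tool:
  steps: [-1,-0.1,0,0,0,0,-1,-0.1,0,0,0,0,-1,-0.1,0,0,0,0,-1,-0.1,0,0,0,0,-1,-0.1,0,0,0,0,-1,-0.1,0,0,0,0,-1,-0.1,0,0,0,0,-1,-0.1,0,0,0,0,-1,-0.1,0,0,0,0,-1,-0.1,0,0,0,0]

```text
clock: 58.6
tool_pos: [0.4478, -0.1509, 0.1701]
tcp_rot: [-2.167, -2.271, 0.002]
wrist_force: [-0.4, -0.4, 0.6]
opening: 0.0409
finger_force: 0.0
```

```bash
python3 caps.py; python3 g.py 454.2 -291 67 2.7
```

```text
top blue 28 mid [475.7 259. ] mean [475.7 258.9  86.8] size [14.1 14.4] top 89.8
top red 22 mid [474.6 290. ] mean [475.4 289.1  85.9] size [11.3 13.7] top 88.4
top green 30 mid [473.4 321.9] mean [474.  322.2  86.9] size [14.1 12.3] top 90.1
top purple few 0
side blue 37 mid [473.1 256.7] mean [473.2 255.6  87.2] size [13.4 13.6] top 88.9
side red 22 mid [473.  285.4] mean [471.9 283.1  86.8] size [11.4 16.2] top 88.9
side green 29 mid [471.6 316.8] mean [471.3 317.4  87.1] size [15.  14.8] top 89.0
side purple 79 mid [ 453.8 -294. ] mean [ 452.9 -293.8   92.3] size [14.3 15.5] top 94.2
t 58.7 pos [ 448.1 -151.7  170.2] shift units now-frame [-6.973e+00  5.000e-03  5.157e+00] final-frame [-6.972 -0.026  5.158] turn units [-0.036 -0.002 -0.037] q6 -0.39 open 40.8 F [-0.8 -0.1 -0.2] ff 0.0
```

Call:
drive_tool:
  steps: [-1,0,0,0,0,0,-1,0,0,0,0,0,-1,0,0,0,0,0,-1,0,0,0,0,0,-1,0,0,0,0,0,-0.9,0,0.3,0,0,0,-0.6,0,0.6,0,0,0,-0.4,0,0.7,0,0,0,0,0,0.7,0,0,0,0,0,0.5,0,0,0]

```text
clock: 59.7
tool_pos: [0.4556, -0.2866, 0.1129]
tcp_rot: [-2.165, -2.271, 0.001]
wrist_force: [-0.5, 0.1, -0.5]
opening: 0.0403
finger_force: 0.0
```

Call:
drive_tool:
  steps: [0,0,0,0,0,0,0,0,0,0,0,0,0,0,0,0,0,0]

```text
clock: 60.0
tool_pos: [0.4572, -0.2873, 0.1158]
tcp_rot: [2.166, 2.274, 0.001]
wrist_force: [-0.8, -0.7, 1.5]
opening: 0.0406
finger_force: 0.0
```

```bash
python3 g.py 454.2 -291 67 2.7
```

```text
t 60.0 pos [ 457.2 -287.3  115.8] shift units now-frame [-0.174 -0.159  2.439] final-frame [-0.176 -0.156  2.439] turn units [0.015 0.008 0.017] q6 -0.63 open 40.6 F [-0.8 -0.7  1.5] ff 0.0
```

Call:
drive_tool:
  steps: [-0.16,-0.14,0.3,0,0,0,0,0,0.5,0,0,0,0,0,0.6,0,0,0,0,0,0.5,0,0,0,0,0,0.3,0,0,0,0,0,0.2,0,0,0,0,0,0,0,0,0]

```text
clock: 60.7
tool_pos: [0.4538, -0.2905, 0.0666]
tcp_rot: [-2.167, -2.273, 0.0]
wrist_force: [-0.8, -0.1, 0.7]
opening: 0.0407
finger_force: 0.0
```

Call:
drive_tool:
  steps: [0,0,0,0,0,0,0,0,0,0,0,0,0,0,0,0,0,0,0,0,0,0,0,0,0,0,0,0,0,0,0,0,0,0,0,0]
  jaw: -0.8
  newtons: 20

```text
clock: 61.3
tool_pos: [0.4544, -0.2909, 0.0677]
tcp_rot: [2.167, 2.273, 0.0]
wrist_force: [-0.1, -0.2, 3.0]
opening: 0.0146
finger_force: 19.6
```

Call:
drive_tool:
  steps: [0,0,-0.2,0,0,0,0,0,-0.4,0,0,0,0,0,-0.6,0,0,0,0,0,-0.8,0,0,0,0,0,-0.9,0,0,0,0,0,-0.9,0,0,0,0,0,-0.9,0,0,0,0,0,-0.7,0,0,0,0,0,-0.5,0,0,0,0,0,-0.2,0,0,0]

```text
clock: 62.3
tool_pos: [0.4545, -0.2909, 0.1909]
tcp_rot: [2.166, 2.272, 0.001]
wrist_force: [-0.3, -0.5, -0.3]
opening: 0.0148
finger_force: 19.5
```

```bash
python3 tube.py; python3 g.py 472.6 354.7 190 2.7
```

```text
-55 15 [ -2.7  -6.1 -48. ]
-44 27 [ -2.8  -5.8 -38.9]
-33 31 [ -3.3  -5.6 -27.3]
-22 28 [ -2.8  -5.5 -16.5]
-11 24 [-2.1 -7.  -5.9]
t 62.35 pos [ 454.4 -290.9  190.8] shift units now-frame [3.2201e+01 2.4520e+00 2.0000e-03] final-frame [32.203  2.427  0.038] turn units [0.027 0.018 0.011] q6 -0.64 open 14.8 F [-0.4  0.8  0.5] ff 19.5
```

Call:
drive_tool:
  steps: [0.3,0,0,0,0,0,0.6,0.05,0,0,0,0,0.9,0.05,0,0,0,0,1,0.08,0,0,0,0,1,0.08,0,0,0,0,1,0.08,0,0,0,0,1,0.08,0,0,0,0,1,0.08,0,0,0,0,1,0.08,0,0,0,0,1,0.08,0,0,0,0]

```text
clock: 63.35
tool_pos: [0.458, -0.112, 0.1889]
tcp_rot: [-2.166, -2.274, 0.0]
wrist_force: [0.6, 0.1, 0.1]
opening: 0.0146
finger_force: 19.5
```

Call:
drive_tool:
  steps: [1,0.08,0,0,0,0,1,0.08,0,0,0,0,1,0.08,0,0,0,0,1,0.08,0,0,0,0,1,0.08,0,0,0,0,1,0.08,0,0,0,0,1,0.08,0,0,0,0,1,0.08,0,0,0,0,1,0.08,0,0,0,0,1,0.08,0,0,0,0]

```text
clock: 64.35
tool_pos: [0.4639, 0.0881, 0.1889]
tcp_rot: [-2.166, -2.274, 0.001]
wrist_force: [0.3, 0.4, -0.1]
opening: 0.0146
finger_force: 19.5
```

Call:
drive_tool:
  steps: [1,0.08,0,0,0,0,1,0.08,0,0,0,0,1,0.08,0,0,0,0,1,0.08,0,0,0,0,1,0.08,0,0,0,0,1,0.08,0,0,0,0,1,0.08,0,0,0,0,1,0.08,0,0,0,0,1,0.08,0,0,0,0,1,0.08,0,0,0,0]

```text
clock: 65.35
tool_pos: [0.4699, 0.2883, 0.1888]
tcp_rot: [-2.166, -2.274, 0.002]
wrist_force: [0.7, -1.0, -0.2]
opening: 0.0144
finger_force: 19.5
```

Call:
drive_tool:
  steps: [0.9,0.05,0,0,0,0,0.6,0.05,0,0,0,0,0.4,0.05,0,0,0,0,0.2,0,0,0,0,0,0,0,0,0,0,0]

```text
clock: 65.85
tool_pos: [0.4725, 0.329, 0.1892]
tcp_rot: [2.167, 2.274, -0.001]
wrist_force: [-0.0, 0.2, -0.5]
opening: 0.0146
finger_force: 19.5
```

```bash
python3 g.py 472.6 354.7 108 2.7
```

```text
t 65.85 pos [472.5 329.  189.2] shift units now-frame [1.284 0.068 4.06 ] final-frame [1.283 0.066 4.06 ] turn units [-0.003  0.003  0.014] q6 0.54 open 14.6 F [-0.   0.2 -0.5] ff 19.5
```

Call:
drive_tool:
  steps: [0.4,0.02,0,0,0,0,0.5,0.02,0,0,0,0,0.3,0.02,0.2,0,0,0,0.1,0,0.5,0,0,0,0,0,0.7,0,0,0,0,0,0.9,0,0,0,0,0,0.9,0,0,0,0,0,0.6,0,0,0,0,0,0.2,0,0,0,0,0,0,0,0,0]

```text
clock: 66.85
tool_pos: [0.4724, 0.3548, 0.1087]
tcp_rot: [-2.168, -2.274, 0.002]
wrist_force: [0.1, 0.2, -0.1]
opening: 0.0146
finger_force: 19.5
```

Call:
drive_tool:
  steps: [0,0,0,0,0,0,0,0,0,0,0,0]

```text
clock: 67.05
tool_pos: [0.4731, 0.3553, 0.1102]
tcp_rot: [2.167, 2.274, 0.003]
wrist_force: [-0.0, 0.7, -0.3]
opening: 0.0149
finger_force: 19.5
```

```bash
python3 g.py 472.6 354.7 62.7 2.7;python3 tube.py
```

```text
t 67.05 pos [473.1 355.3 110.2] shift units now-frame [-0.032 -0.029  2.377] final-frame [-0.029 -0.026  2.377] turn units [ 0.023 -0.016  0.011] q6 0.58 open 14.9 F [-0.   0.7 -0.3] ff 19.5
-55 7 [ -3.3  -5.4 -48.2]
-44 9 [ -2.6  -7.1 -37.2]
-33 17 [ -1.4  -5.4 -28. ]
-22 12 [ -1.7  -7.  -16.3]
-11 14 [-1.8 -7.7 -5.6]
```

Call:
drive_tool:
  steps: [-0.02,-0.02,0,0,0,0,0,0,0.3,0,0,0,0,0,0.4,0,0,0,0,0,0.4,0,0,0,0,0,0.4,0,0,0,0,0,0.3,0,0,0,0,0,0.15,0,0,0,0,0,0,0,0,0]

```text
clock: 67.9
tool_pos: [0.472, 0.3544, 0.0697]
tcp_rot: [-2.167, -2.274, 0.002]
wrist_force: [-0.5, 1.0, -0.6]
opening: 0.0147
finger_force: 19.5
```

Call:
drive_tool:
  steps: [0,0,0.1,0,0,0,0,0,0.1,0,0,0,0,0,0.07,0,0,0,0,0,0,0,0,0]

```text
clock: 68.3
tool_pos: [0.4721, 0.3545, 0.0648]
tcp_rot: [-2.168, -2.274, 0.0]
wrist_force: [0.4, 0.7, -0.6]
opening: 0.015
finger_force: 19.5
```

Call:
drive_tool:
  steps: [0,0,0.05,0,0,0,0,0,0.05,0,0,0,0,0,0.03,0,0,0,0,0,0,0,0,0]

```text
clock: 68.7
tool_pos: [0.4724, 0.3547, 0.0627]
tcp_rot: [2.168, 2.274, 0.001]
wrist_force: [0.5, -0.1, 2.0]
opening: 0.015
finger_force: 19.7
```

Contact at 62.7, as predicted. I press slightly further, release and retreat.

Call:
drive_tool:
  steps: [0,0,0.03,0,0,0,0,0,0,0,0,0]

```text
clock: 68.9
tool_pos: [0.4726, 0.3549, 0.0627]
tcp_rot: [2.168, 2.274, 0.002]
wrist_force: [-0.7, -1.0, 6.5]
opening: 0.0145
finger_force: 20.0
```

Call:
drive_tool:
  steps: [0,0,-0.02,0,0,0,0,0,0,0,0,0,0,0,0,0,0,0,0,0,0,0,0,0]
  jaw: -0.05

```text
clock: 69.3
tool_pos: [0.4721, 0.3544, 0.0618]
tcp_rot: [-2.168, -2.274, 0.001]
wrist_force: [-0.1, -0.5, 0.4]
opening: 0.0403
finger_force: 0.0
```

Call:
drive_tool:
  steps: [0,0,-0.3,0,0,0,0,0,-0.7,0,0,0,0,0,-1,0,0,0,0,0,-1,0,0,0,0,0,-1,0,0,0,0,0,-1,0,0,0,0,0,-1,0,0,0,0.5,-0.4,-0.5,0,0,0,0.9,-0.8,0,0,0,0,0.9,-0.9,0,0,0,0]

```text
clock: 70.3
tool_pos: [0.4273, 0.3993, 0.1925]
tcp_rot: [-2.169, -2.273, -0.001]
wrist_force: [0.2, 0.6, -1.0]
opening: 0.0404
finger_force: 0.0
```

Call:
drive_tool:
  steps: [1,-0.8,0,0,0,0,1,-0.8,0,0,0,0,1,-0.8,0,0,0,0,0.7,-0.8,0,0,0,0,0.4,-0.4,0,0,0,0,0,0,0,0,0,0]

```text
clock: 70.9
tool_pos: [0.3508, 0.4778, 0.1919]
tcp_rot: [-2.165, -2.276, 0.001]
wrist_force: [0.9, -0.7, 0.8]
opening: 0.0399
finger_force: 0.0
```

```bash
python3 caps.py
python3 - <<'E'
import numpy as np,cv2
a=np.load('side_l.npz')['im'][110:390,190:430]
b=np.load('top_l.npz')['im'][160:300,180:470]
b=cv2.resize(b,None,fx=240/290,fy=240/290)
cv2.imwrite('pics/s10.png',cv2.resize(np.hstack([a,np.vstack([b,np.zeros((280-b.shape[0],240,3),np.uint8)])]),None,fx=1.66,fy=1.66,interpolation=cv2.INTER_CUBIC))
E
```

```text
top blue 28 mid [475.7 260.1] mean [475.7 258.6  86.9] size [14.1 11.2] top 90.6
top red 21 mid [473.1 289.6] mean [472.7 290.   87.5] size [8.5 9.3] top 89.9
top green 30 mid [472.  321.5] mean [473.5 321.9  88.6] size [11.3 11.7] top 91.6
top purple 28 mid [472.3 352.7] mean [472.1 353.3  88.2] size [11.3 11.4] top 90.8
side blue 35 mid [473.2 256.8] mean [472.7 255.2  86.8] size [12.  15.2] top 88.7
side red 23 mid [472.4 283.7] mean [472.6 283.1  86.3] size [11.3 10.4] top 88.8
side green 30 mid [472.2 317.9] mean [471.6 317.5  86.7] size [13.9 14.6] top 88.9
side purple 27 mid [471.2 350.4] mean [470.5 351.1  86.6] size [12.7 13.5] top 89.1
```

View pics/s10.png

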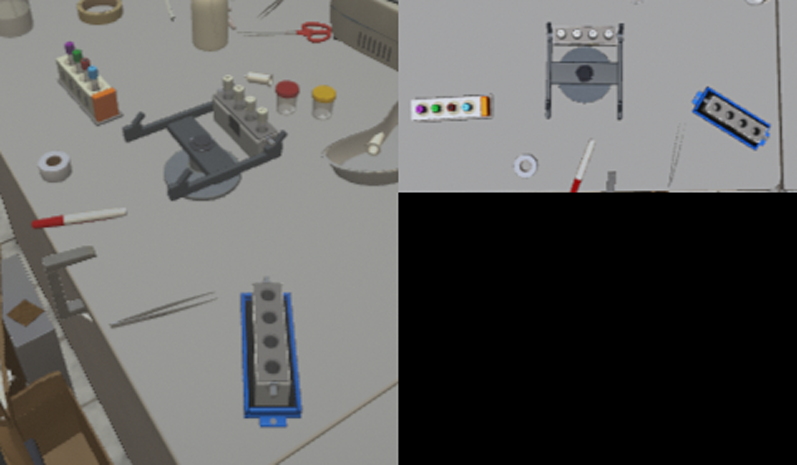

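The empty bucket stands in the blue rest (side view about (270,345)). The tubes are seated in the rack as blue, red, green, purple from the orange end, and the balance bucket still hangs in the rotor.

```bash
python3 -c "
from rig import env
print(env.finish_job())"
```

```text
the job is handed in; nothing more can be done
None
```

The job is handed in at about 71 s of the 144 s: the bucket stands in the blue rest, the four tubes are seated in the rack as light blue, red, green, purple from the orange end, and the balance bucket still hangs in the rotor.

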